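# Clear the chassis corner and check it with the square

### The job

Check whether the chassis' rear panel stands square on its floor plate: first lift the battery pack out of the chassis and lay it flat in the white tray, then take the steel square from the rubber mat, stand its stock flat on the floor plate and press its blade gently, without gaps, against the middle of the rear panel, holding it there for at least a second. Finally stand the square upright on the mat again, wholly on it, and let go; leave the chassis and everything else on the bench undisturbed.

Things in the scene. Friction and masses are not known exactly. Their poses are not given: they have to be found in the camera images.
- chassis: fixed bare-aluminium chassis, bolted down: floor plate, upright rear panel, top flange; front and sides open. Origin on the bench below the middle of the panel's inner face; x horizontal, from the open front to the panel, y along the panel, z up. The flange overhangs the corner from x = -84 mm to 0 at z = 150 to 154 mm, so that a vertical tool cannot work close to the panel
- floor_plate: the chassis' horizontal floor plate (same origin and axes as the chassis): x = -170 mm to 0, y = -75 to 75 mm, its top face at z = 8 mm
- panel: the chassis' upright rear panel (same origin and axes as the chassis): its inner face is the plane x = 0, 150 mm wide, up to z = 154 mm; rigid, 4 mm thick
- pack_mid (a point): centre of the drone battery pack, a dark plain block 120 mm long (x), 42 mm wide (y), 38 mm high (z), 0.25 to 0.5 kg, lying on the chassis floor plate, roughly lengthwise towards the panel with one end close to it
- tray: fixed open white plastic tray, 180 mm (x) by 140 mm (y) outside, 25 mm high, walls 4 mm, floor 4 mm thick; origin under its centre, z up
- mat: fixed black rubber mat, 170 mm (x) by 100 mm (y), 6 mm thick; origin under its centre, z up
- square_mid (a point): centre of the stock of the steel square, an L of 0.25 to 0.5 kg standing upright on the mat. Stock: bar 120 mm long (x), 24 mm thick (y), 40 mm high (z). Blade: 26 mm wide (x), 6 mm thick, rising from the stock's +x end to 130 mm above its underside; its outer edge, flush with the stock's +x end, goes against the panel. At the start its x points about as the mat's x
- square_heel (a point): outer corner of the square: bottom of the stock's +x end, mid-thickness
- square_toe (a point): bottom of the stock's -x end, mid-thickness
- square_tip (a point): top of the blade's outer edge, 130 mm above the heel
- flask: brushed steel drinking flask with a black cap, 72 mm across, 218 mm high; origin under its centre; bystander
- spool: white plastic solder reel, 60 mm across, 38 mm high; origin under its centre; bystander
- motor: small dark drone motor standing on its flange, 36 mm across, 42 mm high; origin under its centre; bystander
- driver: black-handled screwdriver lying on the bench, about 200 mm long along its x; bystander
- pliers: wire pliers lying on the bench, 175 mm long along x, 60 mm wide, 12 mm high; bystander
- jar: clear jar with a black cap, 60 mm across, 70 mm high; origin under its centre; bystander
Things that resemble listed ones, but are neither listed nor needed, are in the scene too. What is shaped like the part that bears square_mid but brown, orange or purple is not meant.

How it is judged:
By the outcome, as a careful person would: the job done as asked, in the order asked, and still so for the second after the job is handed in, with the robot touching nothing.
It also fails if it takes over 67 s, if anything falls off the work surface, if the arm or the gripper's body presses on something with over 40 N, if the wrist force passes 120 N, or if a joint passes its speed limit or range.

### The arm

A 6-joint arm with a two-finger parallel gripper is mounted at the origin on the work surface. World frame = base frame: x ahead of the robot, y to its left, z up, the work surface at z = 0. Lengths are in mm, angles in degrees, forces in N, time in s.
With the tool pointing down it reaches from about 325 to 925 mm from the base axis. Payload 3.1 kg.
Tool frame: the origin (TCP) lies midway between the tips of the shut fingers; the grasp point (between the pads) lies r.hold_point_z behind it (r.hold_point_z is the distance from the TCP to the grasp point, in mm); z points along the fingers, y is the direction in which the jaws open and shut (so a half turn about z gives the same grasp; the last joint's range is limited). The gripper opens to 85 mm and grips with 20 to 120 N. Pads are 22 mm wide; open, the fingers measure 114 mm over their backs; the gripper's body (76 mm by 85 mm) begins 54 mm behind the grasp point. The pads swing forward as they close: fully open they stand 13 mm farther back than shut.
Start: joints at [69.202, 12.427, 92.441, -0, 75.132, -6.429], TCP at [155.092, 605.463, 204.6] pointing down, gripper open.
Joint ranges: [-157.48, 157.48], [-44.54, 120.13], [17.64, 146.25], [-64.5, 244.5], [7.68, 150.69], [-147.95, 147.95]. Speed limits (degrees/s): [159.86, 159.86, 180, 180, 180, 180].

### API

Orientations are given as a 3x3 rotation matrix whose columns are the frame's x, y, z axes.
In Python, from station import r gives the robot as it stands.
- The arm moves only by the shell command python3 -m crank 'ROWS' [OPENING]. ROWS is JSON, a list of rows, each an object of numbers: "dx", "dy", "dz": the shift along the tool's x, y, z in m; "wx", "wy", "wz": the turn, a rotation vector about the tool's x, y, z in rad. A call has 1 to 12 rows; each row shifts and turns the commanded pose from where the row before left it, along the tool's axes as they then stand; what a row does not reach is not made up. A row lasts 1/12 s, in which the tool goes at most 41.7 mm and 7.16 degrees, less where a joint would pass 70% of its speed; a pose out of reach is approached as far as the arm can. A call is refused whole if a number of a shift passes 0.0417 or a number of a turn 0.125, either way. A call with a gripper value outside its range is refused whole. OPENING is the closure, from -1 (fully open) to 1 (shut), set as the call begins (- or left out, the last holds). The fingers move at their own pace and stop on an object; the grip force is fixed at half the most. Time passes only in rows, so rows that do not move let the fingers close. It gives the time, the measured TCP pose, the force and the opening at its end, in the units of the state.
- r.get_obs(): the state, without advancing time (a new reading comes with each control period).
- r.snapshot(name): name is "scene" or "side" or "wrist"; returns a dict with "image" (420x560x3 uint8, red, green, blue), "range_z" (420x560 float32, mm along the optical axis (not along the pixel's ray), 0 where there is no reading), "fx", "fy", "cx", "cy" (pixels), "dist_coeffs" ([k1, k2, p1, p2, k3] as OpenCV has them; the pictures are not rectified), "extrinsics" (4x4, takes a point from world to camera coordinates). Camera axes: x right, y down, z forward; pixel columns grow to the right and rows downward; lengths in mm; the calibration is good to about 2 mm. A picture is of the moment at which its call begins.
- r.finish_job(): hands the job in, once; it reports no verdict.
The state is a dict: "t": time; "qpos": joint angles; "qd": joint speeds; "effort": joint torques, N m; "eef_pos": TCP position; "eef_rot": TCP orientation; "force": force on the tool from outside, world axes, zero at the start; "moment": the same for the moment, N m; "gripper_width": opening from 0.0 (shut) to 1.0 (fully open).
Only numpy, scipy, OpenCV 4.12 (cv2) and the standard library are available. Lean on these libraries where they do the work, as an engineer would, in place of code of your own. Each camera call takes 0.05 s, during which the arm holds its last target. There are 200 camera calls.

## Working session

There is one attempt and no reset: what is moved stays moved. The work goes in short steps, Python scripts to look and compute and a shell command to move; the robot and the scene stay as the last step left them, time stands still between calls to the robot, and variables do not carry over. Pictures are saved under pics/ and viewed, about 8 in all and at most 12, crops included, and the job is handed in when it is done.

```bash
ls; mkdir -p pics; cat > h.py <<'E'
import numpy as np, cv2, json
from station import r
def snap(n):
    s=r.snapshot(n); s['K']=np.array([[s['fx'],0,s['cx']],[0,s['fy'],s['cy']],[0,0,1.]]); s['D']=np.array(s['dist_coeffs'],float); s['E']=np.array(s['extrinsics']); return s
def cloud(s):
    h,w=s['range_z'].shape
    v,u=np.mgrid[0:h,0:w]
    p=cv2.undistortPoints(np.stack([u,v],-1).reshape(-1,1,2).astype(float),s['K'],s['D']).reshape(h,w,2)
    z=s['range_z'][...,None]; c=np.concatenate([p*z,z],-1)
    R,t=s['E'][:3,:3],s['E'][:3,3]
    W=(c-t)@R; W[s['range_z']<=0]=np.nan
    return W
def proj(s,P):
    R,t=s['E'][:3,:3],s['E'][:3,3]
    return cv2.projectPoints(np.array(P,float).reshape(-1,1,3),cv2.Rodrigues(R)[0],t,s['K'],s['D'])[0].reshape(-1,2)
E
python3 - <<'E'
from h import *
a=snap('scene');b=snap('side')
for n,s in (('scene',a),('side',b)):
    np.savez('pics/%s0.npz'%n,W=cloud(s),im=s['image']); cv2.imwrite('pics/%s0.png'%n,s['image'][...,::-1])
    print(n,np.round(np.linalg.inv(s['E']),2).tolist())
print(r.hold_point_z,r.get_obs())
E
```

```text
pics
scene [[0.06, 0.72, -0.69, 1270.96], [1.0, -0.04, 0.04, -16.58], [-0.0, -0.69, -0.73, 895.36], [0.0, 0.0, 0.0, 1.0]]
side [[-0.94, -0.19, 0.27, 270.47], [-0.33, 0.6, -0.73, 687.59], [-0.02, -0.78, -0.63, 647.43], [0.0, 0.0, 0.0, 1.0]]
18.700000000000003 {'t': 0.1, 'qpos': array([ 6.92012359e+01,  1.24742291e+01,  9.25216448e+01, -9.66823811e-04,
        7.51336353e+01, -6.42837252e+00]), 'qd': array([-0.06201978, -0.10710863, -0.26299152,  0.08376998,  0.06148925,
        0.02584519]), 'effort': array([-8.89581479e-04, -3.98074257e+01, -3.04970455e+01, -1.53932301e-04,
        4.19102624e-03,  7.99200535e-06]), 'eef_pos': array([154.80702556, 604.67854163, 203.35800538]), 'eef_rot': array([[-9.68712532e-01,  2.48184227e-01, -7.87377452e-04],
       [ 2.48185363e-01,  9.68710244e-01, -2.11885128e-03],
       [ 2.36875135e-04, -2.24797335e-03, -9.99997445e-01]]), 'force': array([-0.26334129, -0.16272252,  0.63445558]), 'moment': array([ 0.01731575, -0.02108683, -0.01997404]), 'gripper_width': 0.9987438841328804}
```

View pics/scene0.png

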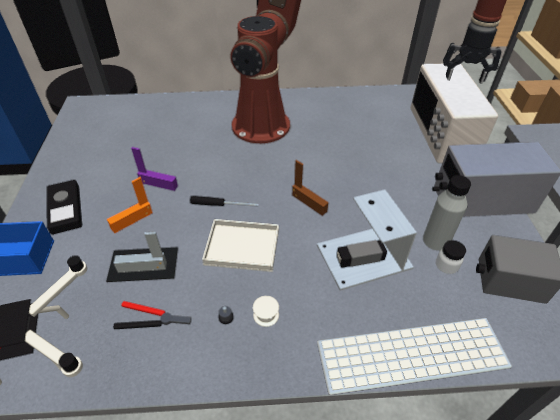

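View pics/side0.png

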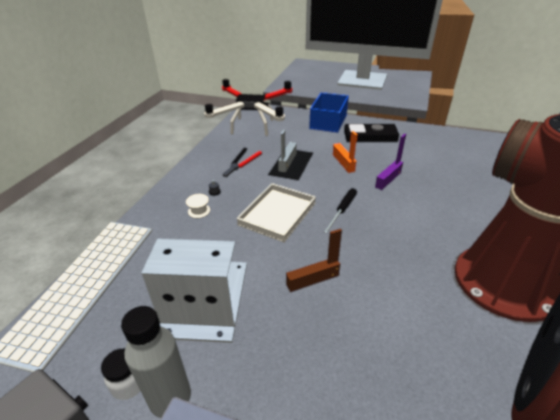

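The scene view shows the steel-grey square at (140,262), the only one standing on the black mat. Its look-alikes are purple (157,178), orange (130,213) and brown (310,195), all excluded by colour. The chassis is at (365,245) with its panel towards +y, the pack at (360,253), and the white tray at (241,244). The side view agrees. Next I measure them.

```bash
python3 - <<'E'
from h import *
print([m for m in dir(r) if m[0]!='_'])
d=np.load('pics/scene0.npz');W,im=d['W'],d['im']
def rep(n,box,zlo,zhi,extra=None):
    u0,u1,v0,v1=box; m=np.zeros(W.shape[:2],bool); m[v0:v1,u0:u1]=1
    m&=(W[...,2]>zlo)&(W[...,2]<zhi)
    if extra is not None: m&=extra
    P=W[m]; c,s,a=cv2.minAreaRect(P[:,:2].astype(np.float32))
    B=cv2.boxPoints((c,s,a))
    print(n,len(P),'c',np.round(c,1),'s',np.round(s,1),'a',round(a,1),'z',np.round(np.percentile(P[:,2],[5,50,95]),1),'box',np.round(B).tolist())
g=im.astype(int).sum(-1)
rep('flange',(340,420,180,250),143,165)
rep('plate',(310,420,220,290),4,14)
rep('pack top',(325,395,230,280),38,54)
rep('tray',(195,290,210,275),2,40,g>450)
rep('tray rim',(195,290,210,275),19,32)
rep('mat',(100,185,240,285),-5,60,(g<200))
rep('stock top',(100,185,235,285),38,55)
rep('blade',(100,185,220,285),70,150)
rep('blade tip',(100,185,220,285),120,150)
rep('flask',(420,475,170,255),30,240)
rep('jar',(430,475,235,280),10,100)
rep('brown',(285,335,155,220),8,150)
rep('spool',(245,285,290,330),8,60)
rep('motor',(210,240,300,325),8,60)
rep('pliers',(105,195,295,335),5,30)
rep('orange',(100,160,170,235),8,150)
c=cv2.resize(im[170:290,90:420],None,fx=2.4,fy=2.4,interpolation=cv2.INTER_CUBIC)
cv2.imwrite('pics/crop1.png',c[...,::-1])
E
```

```text
['IKError', 'finish_job', 'get_obs', 'hold_point_z', 'snapshot']
flange 1809 c [593.5 275.7] s [153.1  91.6] a 14.9 z [152.3 154.8 157. ] box [[508.0, 300.0], [531.0, 212.0], [679.0, 251.0], [656.0, 340.0]]
plate 2285 c [591.4 265.6] s [304.1 228.7] a 86.4 z [ 5.   8.7 11.6] box [[468.0, 121.0], [696.0, 107.0], [715.0, 410.0], [487.0, 425.0]]
pack top 728 c [609.4 249. ] s [ 45.7 145.1] a 8.9 z [41.3 46.5 49.4] box [[576.0, 317.0], [598.0, 174.0], [643.0, 181.0], [621.0, 324.0]]
tray 2532 c [539.4 -67.4] s [181.1 162.7] a 80.0 z [ 2.6  5.2 25.5] box [[443.0, -142.0], [604.0, -171.0], [635.0, 8.0], [475.0, 36.0]]
tray rim 490 c [548.1 -68.9] s [181.  145.9] a 79.8 z [19.6 24.3 27.8] box [[460.0, -145.0], [604.0, -171.0], [636.0, 7.0], [492.0, 33.0]]
mat 1091 c [ 592.9 -321.8] s [100.9 169.5] a 1.3 z [3.  6.2 9.1] box [[541.0, -238.0], [544.0, -408.0], [645.0, -405.0], [641.0, -236.0]]
stock top 441 c [ 604.7 -321.4] s [ 28.1 120.3] a 0.9 z [40.1 46.  49.3] box [[590.0, -261.0], [592.0, -382.0], [620.0, -381.0], [618.0, -261.0]]
blade 230 c [ 603.9 -274.3] s [10.  26.8] a 3.7 z [ 72.8 
[... 503 characters left out ...]
]
brown 711 c [397.7 127.7] s [124.7  29.6] a 41.7 z [ 12.5  40.  120. ] box [[341.0, 97.0], [361.0, 75.0], [454.0, 158.0], [434.0, 180.0]]
spool 520 c [756.4 -13.6] s [57.8 60. ] a 75.5 z [13.6 38.3 40.8] box [[720.0, -34.0], [778.0, -49.0], [793.0, 7.0], [735.0, 22.0]]
motor 171 c [ 758.2 -107.6] s [31.2 28.2] a 41.0 z [10.6 27.5 41.2] box [[737.0, -107.0], [756.0, -128.0], [779.0, -108.0], [761.0, -87.0]]
pliers 816 c [ 755. -288.] s [204.5  69.2] a 76.9 z [ 6.4 11.1 14.1] box [[698.0, -380.0], [766.0, -395.0], [812.0, -196.0], [745.0, -181.0]]
orange 1176 c [ 443.2 -361.6] s [354.2 146.7] a 9.3 z [ 12.2  39.2 127.5] box [[257.0, -318.0], [280.0, -463.0], [630.0, -405.0], [606.0, -261.0]]
```

View pics/crop1.png

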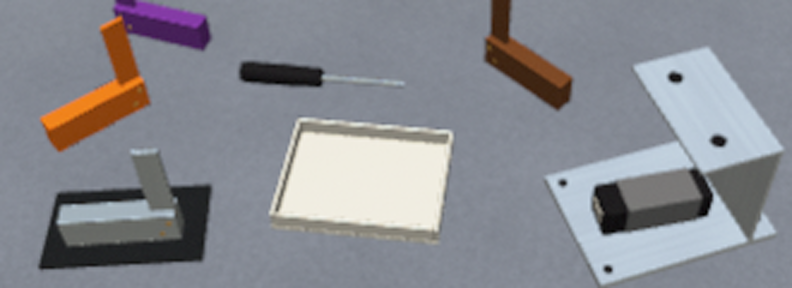

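```bash
cat >> h.py <<'E'
from scipy.spatial.transform import Rotation as Ro
def hv(a): a=np.radians(a); return np.array([np.cos(a),np.sin(a),0])
def pose(g,head,tilt):
    "grasp point g, heading the tool leans to, tilt -> TCP pos, rot"
    h=hv(head);t=np.radians(tilt);z=h*np.sin(t)-np.array([0,0,1])*np.cos(t)
    y=np.array([h[1],-h[0],0]);R=np.stack([np.cross(y,z),y,z],1)
    return np.array(g,float)+r.hold_point_z*z,R
def plan(P,R,n=None,p0=None,R0=None):
    o=r.get_obs(); p0=o['eef_pos'] if p0 is None else p0; R0=np.array(o['eef_rot']) if R0 is None else R0
    w=Ro.from_matrix(R0.T@R).as_rotvec()
    dp=R0.T@(np.array(P)-p0)
    N=n or int(np.ceil(max(np.linalg.norm(w)/.12,np.linalg.norm(dp)/40,1)))
    M=sum(Ro.from_rotvec(w*k/N).as_matrix() for k in range(N))
    d=np.linalg.solve(M,dp)
    print('N',N,'d(m)',np.round(d/1000,4),'w',np.round(w/N,4),'| total tool mm',np.round(dp,1),'deg',np.round(np.degrees(w),1))
E
python3 - <<'E'
from h import *
d=np.load('pics/scene0.npz');W,im=d['W'],d['im']
O=np.array([583.2,314.3]);h=hv(104.9)[:2];yy=np.array([-h[1],h[0]])
X=(W[...,:2]-O)@h;Y=(W[...,:2]-O)@yy;Z=W[...,2]
m=(X<-5)&(X>-165)&(abs(Y)<65)
t=m&(Z>42)&(Z<52)
print(t.sum(),'X',np.percentile(X[t],[0,1,50,99,100]).round(1),'Y',np.percentile(Y[t],[0,2,50,98,100]).round(1))
for a in range(-140,0,12):
    q=t&(X>=a)&(X<a+12)
    if q.sum()>10: print(a+6,q.sum(),np.percentile(Y[q],[3,50,97]).round(1))
pl=(abs(X)<6)&(abs(Y)<70)&(Z>30)&(Z<140); print('panel',pl.sum(),X[pl].mean() if pl.sum() else 0)
# floor plate edges
f=(abs(Z-8)<4)&(X<-20)&(X>-185)&(abs(Y)<90)
for a in range(-60,61,20):
    q=f&(abs(Y-a)<8)&(Z>5); print('front',a,np.percentile(X[q],2).round(1),end=' ')
q=f&(X<-60)&(X>-150)&(Z>5);print('Y',np.percentile(Y[q],[1,99]).round(1))
for n,b in (('flask',(425,472,175,190)),('jar',(440,470,243,255))):
    P=W[b[2]:b[3],b[0]:b[1]].reshape(-1,3);P=P[P[:,2]>(150 if n=='flask' else 55)];print(n,P.min(0).round(),P.max(0).round())
P,R=pose([660,60,230],104.9,42)
plan([400,300,340],np.array(r.get_obs()['eef_rot']))
plan(P,R,p0=np.array([400,300,340.]))
E
```

```text
658 X [-143.6 -141.5  -83.5  -25.4  -23.7] Y [-34.1 -31.1  -8.2  15.9  21. ]
-134 70 [-22.3  -3.2  17.3]
-122 67 [-23.8  -5.5  16.4]
-110 63 [-24.3  -3.7  16.1]
-98 69 [-25.7  -6.8  15.9]
-86 67 [-28.4  -5.6  14.2]
-74 69 [-28.8 -10.6  12.6]
-62 71 [-30.3 -11.2  11.2]
-50 64 [-31.7 -10.8  10.3]
-38 64 [-32.3 -13.6   9.4]
-26 41 [-31.9 -14.8   4.9]
panel 339 0.579739976178087
front -60 -167.3 front -40 -166.6 front -20 -168.2 front 0 -170.4 front 20 -170.2 front 40 -170.1 front 60 -168.6 Y [-75.6  74.6]
flask [468. 431. 152.] [583. 532. 221.]
jar [625. 432.  56.] [661. 484.  75.]
N 11 d(m) [-0.0285 -0.0213 -0.0124] w [0. 0. 0.] | total tool mm [-313.1 -234.6 -136.2] deg [0. 0. 0.]
N 11 d(m) [-0.0353 -0.0014 -0.0001] w [-0.0354  0.0603  0.0918] | total tool mm [-305.3 -156.8  124.2] deg [-22.3  38.   57.8]
```

```bash
python3 -m crank '[{"dz":-0.04},{"dz":-0.04},{"dz":-0.04},{"dx":-0.032,"dy":-0.024},{"dx":-0.032,"dy":-0.024},{"dx":-0.032,"dy":-0.024},{"dx":-0.032,"dy":-0.024},{"dx":-0.032,"dy":-0.024},{"dx":-0.032,"dy":-0.024},{"dx":-0.032,"dy":-0.024},{"dx":-0.032,"dy":-0.024},{"dx":-0.032,"dy":-0.024}]' -1
python3 - <<'E'
from h import *
O=np.array([583.2,314.3]);h=hv(104.9);yy=np.array([-h[1],h[0],0])
g=np.array([*O,0])-200*h-6*yy;g[2]=150;print(g)
P,R=pose(g,99.5,42);print(P);plan(P,R)
E
```

```text
[640.42481511 122.56758089 150.        ]
[638.35961694 134.9087185  136.10319176]
N 17 d(m) [-0.0416  0.0003 -0.0106] w [-0.025   0.0382  0.0646] | total tool mm [-585.  -334.9   67.9] deg [-24.3  37.2  63. ]invalid input at $[0]: expected keys dx, dy, dz, wx, wy, wz
```

```bash
python3 -m crank '[{"dx":0,"dy":0,"dz":-0.04,"wx":0,"wy":0,"wz":0},{"dx":0,"dy":0,"dz":-0.04,"wx":0,"wy":0,"wz":0},{"dx":0,"dy":0,"dz":-0.04,"wx":0,"wy":0,"wz":0},{"dx":-0.032,"dy":-0.024,"dz":0,"wx":0,"wy":0,"wz":0},{"dx":-0.032,"dy":-0.024,"dz":0,"wx":0,"wy":0,"wz":0},{"dx":-0.032,"dy":-0.024,"dz":0,"wx":0,"wy":0,"wz":0},{"dx":-0.032,"dy":-0.024,"dz":0,"wx":0,"wy":0,"wz":0},{"dx":-0.032,"dy":-0.024,"dz":0,"wx":0,"wy":0,"wz":0},{"dx":-0.032,"dy":-0.024,"dz":0,"wx":0,"wy":0,"wz":0},{"dx":-0.032,"dy":-0.024,"dz":0,"wx":0,"wy":0,"wz":0},{"dx":-0.032,"dy":-0.024,"dz":0,"wx":0,"wy":0,"wz":0},{"dx":-0.032,"dy":-0.024,"dz":0,"wx":0,"wy":0,"wz":0}]' -1
python3 - <<'E'
from h import *
O=np.array([583.2,314.3]);h=hv(104.9);yy=np.array([-h[1],h[0],0])
g=np.array([*O,0])-200*h-6*yy;g[2]=200;print(g)
P,R=pose(g,99.5,42);print(P,r.get_obs()['qpos']);plan(P,R,12)
E
```

```text
t: 1.1
eef_pos: [381.0, 322.9, 324.2]
eef_rot: [[-0.969, 0.248, -0.0], [0.248, 0.969, -0.0], [0.0, -0.0, -1.0]]
force: [0.0, 0.4, -1.3]
gripper_width: 1.001
[640.42481511 122.56758089 200.        ]
[638.35961694 134.9087185  186.10319176] [ 3.22279478e+01 -7.48649481e+00  1.00400702e+02  1.41075349e-03
  8.71125712e+01 -4.34200101e+01]
N 12 d(m) [-0.0307  0.0024  0.002 ] w [-0.0352  0.054   0.0917] | total tool mm [-296.  -118.3  138. ] deg [-24.2  37.1  63. ]
```

```bash
python3 -m crank '[{"dx":-0.0307,"dy":0.0024,"dz":0.002,"wx":-0.0352,"wy":0.054,"wz":0.0917},{"dx":-0.0307,"dy":0.0024,"dz":0.002,"wx":-0.0352,"wy":0.054,"wz":0.0917},{"dx":-0.0307,"dy":0.0024,"dz":0.002,"wx":-0.0352,"wy":0.054,"wz":0.0917},{"dx":-0.0307,"dy":0.0024,"dz":0.002,"wx":-0.0352,"wy":0.054,"wz":0.0917},{"dx":-0.0307,"dy":0.0024,"dz":0.002,"wx":-0.0352,"wy":0.054,"wz":0.0917},{"dx":-0.0307,"dy":0.0024,"dz":0.002,"wx":-0.0352,"wy":0.054,"wz":0.0917},{"dx":-0.0307,"dy":0.0024,"dz":0.002,"wx":-0.0352,"wy":0.054,"wz":0.0917},{"dx":-0.0307,"dy":0.0024,"dz":0.002,"wx":-0.0352,"wy":0.054,"wz":0.0917},{"dx":-0.0307,"dy":0.0024,"dz":0.002,"wx":-0.0352,"wy":0.054,"wz":0.0917},{"dx":-0.0307,"dy":0.0024,"dz":0.002,"wx":-0.0352,"wy":0.054,"wz":0.0917},{"dx":-0.0307,"dy":0.0024,"dz":0.002,"wx":-0.0352,"wy":0.054,"wz":0.0917},{"dx":-0.0307,"dy":0.0024,"dz":0.002,"wx":-0.0352,"wy":0.054,"wz":0.0917}]' -1
python3 - <<'E'
from h import *
O=np.array([583.2,314.3]);h=hv(104.9);yy=np.array([-h[1],h[0],0])
print(r.get_obs()['qpos'])
g=np.array([*O,0])-88*h-6.8*yy;g[2]=34
P,R=pose(g,99.5,42);print(P);plan(P,R)
s=snap('wrist');W=cloud(s);np.savez('pics/w1.npz',W=W,im=s['image'])
X=(W-[*O,0])@h;Y=(W-[*O,0])@yy;Z=W[...,2]
t=(X<-10)&(X>-165)&(abs(Y)<65)&(Z>42)&(Z<52)
for a in range(-150,-10,15):
    q=t&(X>=a)&(X<a+15)
    if q.sum()>20: print(a+7,q.sum(),np.percentile(Y[q],[3,50,97]).round(1))
print(np.percentile(X[t],[1,99]),np.median(Z[t]))
cv2.imwrite('pics/w1.png',s['image'][...,::-1])
E
```

```text
t: 2.1
eef_pos: [639.7, 135.2, 185.6]
eef_rot: [[-0.118, 0.987, -0.107], [0.733, 0.159, 0.662], [0.67, -0.0, -0.742]]
force: [-0.3, 0.4, -0.6]
gripper_width: 0.997
[-12.9999081   24.5095913   88.74822794  38.46034495  86.53221803
 -31.49969651]
[610.33384497 243.34854562  20.10319176]
N 5 d(m) [-0.0056 -0.0023  0.0395] w [ 0.0008 -0.0003 -0.001 ] | total tool mm [-28.2 -11.7 197.5] deg [ 0.2 -0.1 -0.3]
-143 252 [-20.5  -3.1  17.8]
-128 445 [-22.1  -2.3  17.9]
-113 428 [-23.9  -3.7  16.3]
-98 402 [-25.5  -5.   15.1]
-83 387 [-27.2  -7.   13.1]
-68 359 [-28.7  -8.6  11.7]
-53 345 [-30.5 -10.1  10.3]
-38 319 [-31.6 -11.3   8.4]
-23 123 [-30.6  -9.2   7.2]
[-142.04366312  -25.24179235] 47.77684681707069
```

View pics/w1.png

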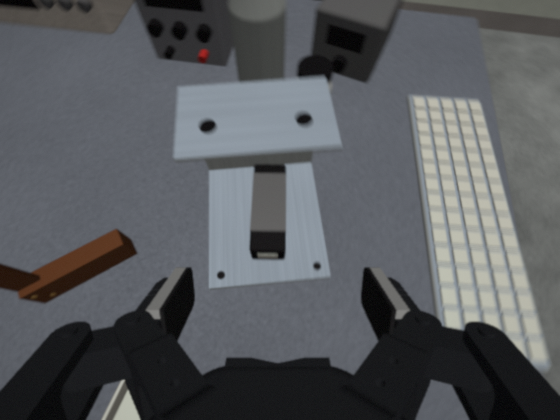

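Wrist view: the pack is at (268,210) under the flange edge, aligned with the open fingers. Its measured centre agrees with the first fit to about 1 mm. Going in.

```bash
python3 -m crank '[{"dx":-0.014,"dy":-0.006,"dz":0.02,"wx":0,"wy":0,"wz":-0.004},{"dx":-0.014,"dy":-0.006,"dz":0.02,"wx":0,"wy":0,"wz":0},{"dx":0,"dy":0,"dz":0.035,"wx":0,"wy":0,"wz":0},{"dx":0,"dy":0,"dz":0.035,"wx":0,"wy":0,"wz":0},{"dx":0,"dy":0,"dz":0.03,"wx":0,"wy":0,"wz":0},{"dx":0,"dy":0,"dz":0.025,"wx":0,"wy":0,"wz":0},{"dx":0,"dy":0,"dz":0.02,"wx":0,"wy":0,"wz":0},{"dx":0,"dy":0,"dz":0.012,"wx":0,"wy":0,"wz":0},{"dx":0,"dy":0,"dz":0,"wx":0,"wy":0,"wz":0}]' -1
python3 -m crank '[{"dx":0,"dy":0,"dz":0,"wx":0,"wy":0,"wz":0},{"dx":0,"dy":0,"dz":0,"wx":0,"wy":0,"wz":0},{"dx":0,"dy":0,"dz":0,"wx":0,"wy":0,"wz":0},{"dx":0,"dy":0,"dz":0,"wx":0,"wy":0,"wz":0},{"dx":0,"dy":0,"dz":0,"wx":0,"wy":0,"wz":0},{"dx":0,"dy":0,"dz":0,"wx":0,"wy":0,"wz":0},{"dx":0,"dy":0,"dz":0,"wx":0,"wy":0,"wz":0},{"dx":0,"dy":0,"dz":0,"wx":0,"wy":0,"wz":0},{"dx":0,"dy":0,"dz":0,"wx":0,"wy":0,"wz":0},{"dx":0,"dy":0,"dz":0,"wx":0,"wy":0,"wz":0}]' 1
```

```text
t: 2.9
eef_pos: [605.0, 245.8, 18.4]
eef_rot: [[-0.124, 0.985, -0.116], [0.732, 0.17, 0.66], [0.67, -0.003, -0.743]]
force: [-0.4, -0.7, 0.4]
gripper_width: 1.005
t: 3.73
eef_pos: [610.4, 242.9, 23.1]
eef_rot: [[-0.128, 0.986, -0.106], [0.733, 0.166, 0.66], [0.668, 0.006, -0.744]]
force: [-0.1, -5.0, 6.1]
gripper_width: 0.466
```

```bash
python3 -m crank '[{"dx":0.005,"dy":0,"dz":-0.006,"wx":0,"wy":0,"wz":0},{"dx":0.007,"dy":0,"dz":-0.007,"wx":0,"wy":0,"wz":0},{"dx":-0.015,"dy":0.002,"dz":-0.0133,"wx":0,"wy":0,"wz":0},{"dx":-0.0296,"dy":0.0037,"dz":-0.0266,"wx":0,"wy":0,"wz":0},{"dx":-0.0296,"dy":0.0037,"dz":-0.0266,"wx":0,"wy":0,"wz":0},{"dx":-0.0296,"dy":0.0037,"dz":-0.0266,"wx":0,"wy":0,"wz":0},{"dx":-0.0296,"dy":0.0037,"dz":-0.0266,"wx":0,"wy":0,"wz":0},{"dx":0,"dy":0,"dz":-0.04,"wx":0,"wy":0,"wz":0},{"dx":0,"dy":0,"dz":-0.03,"wx":0,"wy":0,"wz":0}]'
python3 - <<'E'
from h import *
g=np.array([548,-69,0])-4.4*hv(79.8)
P,R=pose(g,79.8,42);print(r.get_obs()['qpos'].round(1),r.get_obs()['gripper_width'])
P[2]=60;print(P);plan(P,R)
P2=P.copy();P2[2]=21;plan(P2,R,p0=P,R0=R)
s=snap('scene');cv2.imwrite('pics/s2.png',s['image'][...,::-1])
E
```

```text
t: 4.48
eef_pos: [661.2, 21.7, 89.1]
eef_rot: [[-0.121, 0.986, -0.112], [0.733, 0.165, 0.66], [0.669, -0.002, -0.743]]
force: [1.9, -0.2, -3.8]
gripper_width: 0.467
[-21.3  35.9  83.5  35.1  86.2 -41.3] 0.46744504867427933
[549.43664287 -61.01547462  60.        ]
N 4 d(m) [-0.0196 -0.0288 -0.0078] w [-0.0579  0.      0.0635] | total tool mm [ -66.6 -123.9  -20.5] deg [-13.3   0.   14.6]
N 1 d(m) [-0.0261  0.      0.029 ] w [0. 0. 0.] | total tool mm [-26.1   0.   29. ] deg [0. 0. 0.]
```

View pics/s2.png

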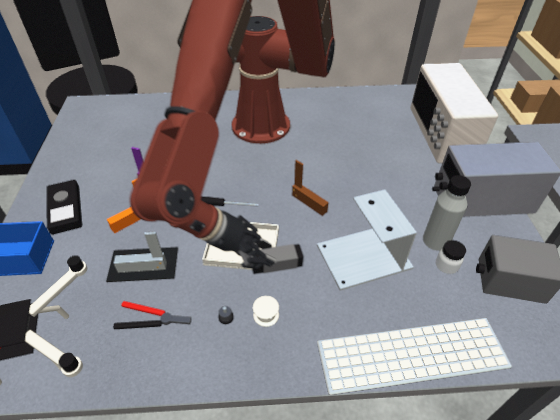

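The view shows the pack held at (275,258), clear of the chassis and next to the tray at (240,244). Now I place it.

```bash
python3 -m crank '[{"dx":-0.0136,"dy":-0.019,"dz":-0.0052,"wx":-0.0386,"wy":0,"wz":0.0423},{"dx":-0.0136,"dy":-0.019,"dz":-0.0052,"wx":-0.0386,"wy":0,"wz":0.0423},{"dx":-0.0136,"dy":-0.019,"dz":-0.0052,"wx":-0.0386,"wy":0,"wz":0.0423},{"dx":-0.0136,"dy":-0.019,"dz":-0.0052,"wx":-0.0386,"wy":0,"wz":0.0423},{"dx":-0.0136,"dy":-0.019,"dz":-0.0052,"wx":-0.0386,"wy":0,"wz":0.0423},{"dx":-0.0136,"dy":-0.019,"dz":-0.0052,"wx":-0.0386,"wy":0,"wz":0.0423},{"dx":0,"dy":0,"dz":0,"wx":0,"wy":0,"wz":0}]'
python3 - <<'E'
from h import *
g=np.array([548,-69,0])-4.4*hv(79.8)
P,R=pose(g,79.8,42);P[2]=21;print(P);plan(P,R)
E
```

```text
t: 5.12
eef_pos: [544.1, -59.0, 55.8]
eef_rot: [[0.134, 0.984, 0.115], [0.73, -0.177, 0.66], [0.67, -0.005, -0.743]]
force: [-0.4, 0.3, -4.7]
gripper_width: 0.462
[549.43664287 -61.01547462  21.        ]
N 1 d(m) [-0.024   0.0058  0.0251] w [-0.0038 -0.0009 -0.0027] | total tool mm [-24.    5.8  25.1] deg [-0.2 -0.1 -0.2]
```

```bash
python3 -m crank '[{"dx":-0.006,"dy":0.001,"dz":0.006,"wx":0,"wy":0,"wz":0},{"dx":-0.006,"dy":0.001,"dz":0.006,"wx":0,"wy":0,"wz":0},{"dx":-0.006,"dy":0.001,"dz":0.006,"wx":0,"wy":0,"wz":0},{"dx":-0.003,"dy":0,"dz":0.004,"wx":0,"wy":0,"wz":0},{"dx":0,"dy":0,"dz":0,"wx":0,"wy":0,"wz":0},{"dx":0,"dy":0,"dz":0,"wx":0,"wy":0,"wz":0}]'
```

```text
t: 5.62
eef_pos: [554.2, -60.2, 27.8]
eef_rot: [[0.126, 0.985, 0.119], [0.731, -0.173, 0.66], [0.67, 0.004, -0.742]]
force: [0.3, -0.3, -4.5]
gripper_width: 0.459
```

```bash
python3 -m crank '[{"dx":-0.002,"dy":-0.002,"dz":0.002,"wx":0,"wy":0,"wz":0},{"dx":-0.0015,"dy":-0.002,"dz":0.0015,"wx":0,"wy":0,"wz":0},{"dx":-0.001,"dy":0,"dz":0.001,"wx":0,"wy":0,"wz":0},{"dx":0,"dy":0,"dz":0,"wx":0,"wy":0,"wz":0},{"dx":0,"dy":0,"dz":0,"wx":0,"wy":0,"wz":0},{"dx":0,"dy":0,"dz":0,"wx":0,"wy":0,"wz":0}]'
```

```text
t: 6.12
eef_pos: [550.3, -60.7, 22.4]
eef_rot: [[0.126, 0.985, 0.121], [0.732, -0.175, 0.659], [0.67, 0.005, -0.742]]
force: [0.5, -0.7, -3.9]
gripper_width: 0.462
```

```bash
python3 -m crank '[{"dx":-0.0015,"dy":0,"dz":0.0015,"wx":0,"wy":0,"wz":0},{"dx":-0.0008,"dy":0,"dz":0.0008,"wx":0,"wy":0,"wz":0},{"dx":0,"dy":0,"dz":0,"wx":0,"wy":0,"wz":0},{"dx":0,"dy":0,"dz":0,"wx":0,"wy":0,"wz":0}]'
```

```text
t: 6.45
eef_pos: [550.6, -61.1, 19.2]
eef_rot: [[0.126, 0.985, 0.121], [0.732, -0.175, 0.659], [0.67, 0.006, -0.742]]
force: [-0.2, -2.1, -1.7]
gripper_width: 0.46
```

```bash
python3 -m crank '[{"dx":0,"dy":0,"dz":0,"wx":0,"wy":0,"wz":0},{"dx":0,"dy":0,"dz":0,"wx":0,"wy":0,"wz":0},{"dx":0,"dy":0,"dz":0,"wx":0,"wy":0,"wz":0},{"dx":0,"dy":0,"dz":0,"wx":0,"wy":0,"wz":0},{"dx":0,"dy":0,"dz":-0.01,"wx":0,"wy":0,"wz":0},{"dx":0,"dy":0,"dz":-0.025,"wx":0,"wy":0,"wz":0},{"dx":0.01,"dy":0,"dz":-0.035,"wx":0,"wy":0,"wz":0},{"dx":0.01,"dy":0,"dz":-0.035,"wx":0,"wy":0,"wz":0},{"dx":0.025,"dy":0,"dz":-0.03,"wx":0,"wy":0,"wz":0},{"dx":0.025,"dy":0,"dz":-0.03,"wx":0,"wy":0,"wz":0},{"dx":0.025,"dy":0,"dz":-0.03,"wx":0,"wy":0,"wz":0}]' -0.5
python3 - <<'E'
from h import *
# square: stock centre (603.5,-321.5), heading 91; grip 12 behind the middle
g=np.array([603.5,-321.5,6+27])-12*hv(91)
P,R=pose(g,91,42)
up=P-R[:,2]*150; print(P,up,r.get_obs()['qpos'].round(1)); plan(up,R); plan(P,R)
E
```

```text
t: 7.37
eef_pos: [538.1, -120.4, 229.8]
eef_rot: [[0.127, 0.984, 0.121], [0.731, -0.176, 0.659], [0.67, 0.005, -0.742]]
force: [0.3, -1.4, -0.7]
gripper_width: 0.748
[ 603.49105141 -320.98733575   19.10319176] [ 605.24274231 -421.34163993  130.57491559] [-40.9  12.9  98.6  35.3  92.5 -37. ]
N 9 d(m) [-0.0317  0.0104 -0.0137] w [ 0.0148 -0.0001 -0.0156] | total tool mm [-278.1  118.4 -116.5] deg [ 7.6 -0.  -8.1]
N 8 d(m) [-0.0357  0.0104  0.0033] w [ 0.0167 -0.0001 -0.0176] | total tool mm [-279.5   98.5   32.2] deg [ 7.6 -0.  -8.1]
```

```bash
python3 - <<'E'
from h import *
g=np.array([603.5,-321.5,6+27])-12*hv(91)
P,R=pose(g,91,42)
up=P-R[:,2]*150;up[2]=190; plan(up,R,10)
E
```

```text
N 10 d(m) [-0.0245  0.0094 -0.0167] w [ 0.0133 -0.0001 -0.0141] | total tool mm [-238.2  118.7 -160.6] deg [ 7.6 -0.  -8.1]
```

```bash
python3 -m crank '[{"dx":-0.0245,"dy":0.0094,"dz":-0.0167,"wx":0.0133,"wy":0,"wz":-0.0141},{"dx":-0.0245,"dy":0.0094,"dz":-0.0167,"wx":0.0133,"wy":0,"wz":-0.0141},{"dx":-0.0245,"dy":0.0094,"dz":-0.0167,"wx":0.0133,"wy":0,"wz":-0.0141},{"dx":-0.0245,"dy":0.0094,"dz":-0.0167,"wx":0.0133,"wy":0,"wz":-0.0141},{"dx":-0.0245,"dy":0.0094,"dz":-0.0167,"wx":0.0133,"wy":0,"wz":-0.0141},{"dx":-0.0245,"dy":0.0094,"dz":-0.0167,"wx":0.0133,"wy":0,"wz":-0.0141},{"dx":-0.0245,"dy":0.0094,"dz":-0.0167,"wx":0.0133,"wy":0,"wz":-0.0141},{"dx":-0.0245,"dy":0.0094,"dz":-0.0167,"wx":0.0133,"wy":0,"wz":-0.0141},{"dx":-0.0245,"dy":0.0094,"dz":-0.0167,"wx":0.0133,"wy":0,"wz":-0.0141},{"dx":-0.0245,"dy":0.0094,"dz":-0.0167,"wx":0.0133,"wy":0,"wz":-0.0141},{"dx":0,"dy":0,"dz":0,"wx":0,"wy":0,"wz":0},{"dx":0,"dy":0,"dz":0,"wx":0,"wy":0,"wz":0}]'
python3 - <<'E'
from h import *
print(r.get_obs()['qpos'].round(1))
s=snap('wrist');W=cloud(s);Z=W[...,2]
t=(abs(W[...,0]-604)<40)&(abs(W[...,1]+322)<80)&(Z>39)&(Z<54)
A=W[t]
for a in range(-390,-255,15):
    q=A[(A[:,1]>=a)&(A[:,1]<a+15)]
    if len(q)>15: print(a+7,len(q),np.percentile(q[:,0],[3,97]).round(1),np.median(q[:,2]).round(1))
b=(abs(W[...,0]-604)<40)&(abs(W[...,1]+275)<50)&(Z>70)&(Z<140)
print('Y',np.percentile(A[:,1],[1,99]).round(1),'blade',b.sum(),np.percentile(W[b],[2,50,98],axis=0).round(1).tolist())
cv2.imwrite('pics/w3.png',s['image'][...,::-1])
g=np.array([603.5,-321.5,6+27])-12*hv(91)
P,R=pose(g,91,42);plan(P,R)
E
```

```text
t: 8.37
eef_pos: [605.5, -421.4, 184.5]
eef_rot: [[-0.011, 1.0, -0.013], [0.741, 0.017, 0.672], [0.672, -0.002, -0.741]]
force: [0.6, -0.5, 0.2]
gripper_width: 0.754
[-51.1  49.6  50.6  26.6 113.  -48.8]
-383 209 [593.4 616. ] 47.2
-368 253 [593. 616.] 47.7
-353 252 [592.6 616. ] 47.6
-338 236 [592.1 614.7] 47.7
-323 213 [591.7 614.7] 47.6
-308 204 [592.4 614.7] 47.6
-293 194 [592.  614.6] 47.7
-278 131 [591.5 613.5] 47.7
-263 46 [591.2 613.3] 47.7
Y [-384.2 -266.7] blade 341 [[599.9, -290.7, 73.2], [603.0, -289.7, 125.3], [605.6, -264.9, 138.4]]
N 5 d(m) [-0.0077 -0.0001  0.0382] w [-0.0001 -0.0006 -0.0001] | total tool mm [-38.6  -0.4 190.8] deg [-0.  -0.2 -0. ]
```

View pics/w3.png

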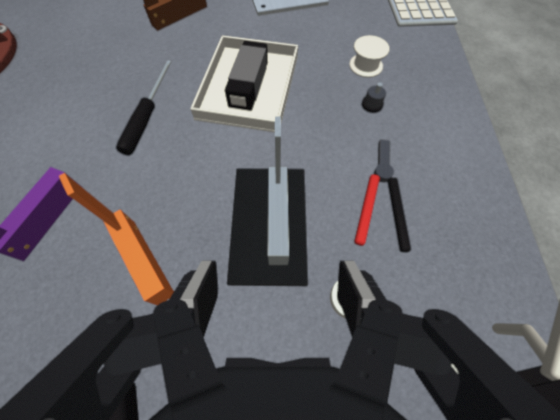

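Wrist view: the pack lies flat in the tray at (247,75). The grey square stands on the mat at (278,215), centred between the fingers, and part of a drone leg is near (340,297). I check how far that leg is from the gripper's path.

```bash
python3 - <<'E'
from h import *
d=np.load('pics/scene0.npz');W=d['W']
for b in ((60,95,250,285),(30,100,250,320),(40,90,320,375)):
    P=W[b[2]:b[3],b[0]:b[1]].reshape(-1,3);P=P[P[:,2]>12];print(b,len(P),np.nanmin(P,0).round(),np.nanmax(P,0).round())
o=r.get_obs()
g=np.array([603.3,-322.5,6+27])-12*hv(91.1)
P,R=pose(g,91.1,42);print(P);plan(P,R)
# drone points in the gripper frame at the grasp
Q=W[235:385,0:105].reshape(-1,3);Q=Q[Q[:,2]>12];L=(Q-P)@R
k=(abs(L[:,0])<120)&(abs(L[:,1])<120)&(L[:,2]<0);print(k.sum(),L[k][:: max(1,k.sum()//12)].round())
E
```

```text
(60, 95, 250, 285) 456 [ 655. -466.   94.] [ 716. -417.  135.]
(30, 100, 250, 320) 1411 [ 541. -599.   12.] [ 789. -417.  135.]
(40, 90, 320, 375) 762 [ 841. -466.   12.] [ 921. -370.  135.]
[ 603.29015666 -321.98735215   19.10319176]
N 5 d(m) [-0.0078 -0.0001  0.038 ] w [ 0.0001 -0.0006 -0.0003] | total tool mm [-39.3  -0.6 190.1] deg [ 0.  -0.2 -0.1]
548 [[ -12.   51. -164.]
 [  -4.   64. -158.]
 [  -5.   72. -157.]
 [ -15.   58. -131.]
 [ -13.   76. -147.]
 [ -15.   71. -128.]
 [ -29.   80. -144.]
 [ -27.   83. -137.]
 [ -38.   93. -153.]
 [ -45.  100. -161.]
 [ -55.  107. -168.]
 [ -43.  109. -148.]
 [ -50.  113. -148.]]
```

```bash
python3 - <<'E'
from h import *
d=np.load('pics/scene0.npz');W=d['W']
Q=W[235:385,0:105].reshape(-1,3);Q=Q[Q[:,2]>12]
for th in (42,36,33,30,27):
  for off in (12,25):
    g=np.array([603.3,-322.5,33])-off*hv(91.1);P,R=pose(g,91.1,th);L=(Q-g)@R
    k=(L[:,2]<-20)&(L[:,2]>-350)
    dd=np.maximum(abs(L[k][:,0])-43,abs(L[k][:,1])-43);i=dd.argmin();print(th,off,dd[i].round(1),L[k][i].round())
P,R=pose(np.array([603.3,-322.5,33])-25*hv(91.1),91.1,33);print(P);U=P.copy();U[2]=160;plan(U,R);plan(P,R,p0=U,R0=R)
E
```

```text
42 12 6.3 [ -20.   49. -117.]
42 25 6.3 [ -10.   49. -108.]
36 12 6.3 [ -32.   49. -114.]
36 25 6.3 [ -21.   49. -106.]
33 12 6.3 [ -38.   49. -112.]
33 25 6.3 [ -27.   49. -105.]
30 12 6.3 [ -44.   49. -110.]
30 25 6.3 [ -32.   49. -103.]
27 12 6.4 [ -49.   49. -108.]
27 25 6.3 [ -38.   49. -102.]
[ 603.58441491 -337.31251977   17.31686038]
N 3 d(m) [ 0.016  -0.0002  0.0243] w [ 0.0001 -0.0533 -0.0006] | total tool mm [43.9 -0.7 75.4] deg [ 0.  -9.2 -0.1]
N 4 d(m) [-0.0194  0.      0.0299] w [0. 0. 0.] | total tool mm [-77.7   0.  119.7] deg [0. 0. 0.]
```

```bash
python3 - <<'E'
from h import *
P,R=pose(np.array([603.3,-322.5,33])-18*hv(91.1),91.1,36);print(P);U=P.copy();U[2]=160;plan(U,R);plan(P,R,p0=U,R0=R)
E
```

```text
[ 603.43454366 -329.50712422   17.87138221]
N 3 d(m) [ 0.0175 -0.0002  0.0263] w [ 0.0002 -0.0358 -0.0006] | total tool mm [49.7 -0.7 80.6] deg [ 0.  -6.2 -0.1]
N 4 d(m) [-0.0209  0.      0.0287] w [0. 0. 0.] | total tool mm [-83.5   0.  115. ] deg [0. 0. 0.]
```

```bash
python3 -m crank '[{"dx":0.0175,"dy":0,"dz":0.0263,"wx":0,"wy":-0.0358,"wz":0},{"dx":0.0175,"dy":0,"dz":0.0263,"wx":0,"wy":-0.0358,"wz":0},{"dx":0.0175,"dy":0,"dz":0.0263,"wx":0,"wy":-0.0358,"wz":0},{"dx":-0.01,"dy":0,"dz":0.014,"wx":0,"wy":0,"wz":0},{"dx":-0.01,"dy":0,"dz":0.014,"wx":0,"wy":0,"wz":0},{"dx":-0.01,"dy":0,"dz":0.014,"wx":0,"wy":0,"wz":0},{"dx":-0.01,"dy":0,"dz":0.014,"wx":0,"wy":0,"wz":0},{"dx":0,"dy":0,"dz":0,"wx":0,"wy":0,"wz":0},{"dx":0,"dy":0,"dz":0,"wx":0,"wy":0,"wz":0}]' 0
python3 - <<'E'
from h import *
P,R=pose(np.array([603.3,-322.5,33])-18*hv(91.1),91.1,36);plan(P,R)
s=snap('scene');cv2.imwrite('pics/s4.png',cv2.resize(s['image'][150:360,0:280],None,fx=2.5,fy=2.5)[...,::-1])
E
```

```text
t: 9.17
eef_pos: [603.6, -329.2, 89.6]
eef_rot: [[-0.012, 1.0, -0.012], [0.808, 0.017, 0.589], [0.589, -0.002, -0.808]]
force: [0.1, -0.3, -0.5]
gripper_width: 0.497
N 2 d(m) [-0.0212 -0.      0.0289] w [-0.0002 -0.0005 -0.0016] | total tool mm [-42.5   0.   57.8] deg [-0.  -0.1 -0.2]
```

View pics/s4.png

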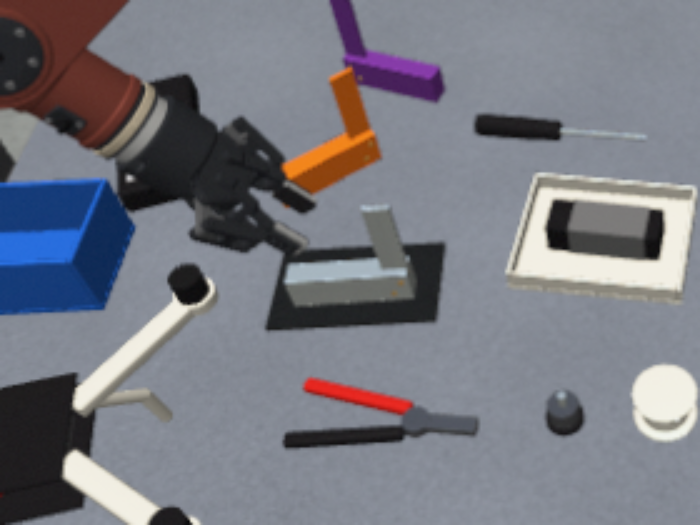

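View: the gripper (250,200) is above and behind the stock (350,280), with the drone pod at (190,285) beside its body. Numerically it clears by about 6 mm, so I go down in gentle steps and watch the force.

```bash
python3 -m crank '[{"dx":-0.007,"dy":0,"dz":0.0095,"wx":0,"wy":0,"wz":0},{"dx":-0.007,"dy":0,"dz":0.0095,"wx":0,"wy":0,"wz":0},{"dx":-0.007,"dy":0,"dz":0.0095,"wx":0,"wy":0,"wz":0},{"dx":-0.007,"dy":0,"dz":0.0095,"wx":0,"wy":0,"wz":0},{"dx":0,"dy":0,"dz":0,"wx":0,"wy":0,"wz":0}]'
python3 -m crank '[{"dx":-0.005,"dy":0,"dz":0.007,"wx":0,"wy":0,"wz":0},{"dx":-0.005,"dy":0,"dz":0.007,"wx":0,"wy":0,"wz":0},{"dx":-0.002,"dy":0,"dz":0.003,"wx":0,"wy":0,"wz":0},{"dx":0,"dy":0,"dz":0,"wx":0,"wy":0,"wz":0},{"dx":0,"dy":0,"dz":0,"wx":0,"wy":0,"wz":0},{"dx":0,"dy":0,"dz":0,"wx":0,"wy":0,"wz":0}]'
```

```text
t: 9.63
eef_pos: [602.8, -327.8, 40.5]
eef_rot: [[-0.012, 1.0, -0.014], [0.808, 0.018, 0.589], [0.589, -0.004, -0.808]]
force: [-0.7, 0.8, -0.7]
gripper_width: 0.495
t: 10.13
eef_pos: [605.1, -329.4, 24.5]
eef_rot: [[-0.016, 1.0, -0.01], [0.81, 0.018, 0.586], [0.586, 0.001, -0.811]]
force: [0.3, -0.5, 0.2]
gripper_width: 0.499
```

```bash
python3 - <<'E'
from h import *
P,R=pose(np.array([603.3,-322.5,33])-18*hv(91.1),91.1,36);plan(P,R)
s=snap('scene');cv2.imwrite('pics/s5.png',cv2.resize(s['image'][200:320,20:190],None,fx=4,fy=4)[...,::-1])
E
```

```text
N 1 d(m) [-0.004  -0.0017  0.0053] w [0.0017 0.0027 0.0001] | total tool mm [-4.  -1.7  5.3] deg [0.1 0.2 0. ]
```

View pics/s5.png

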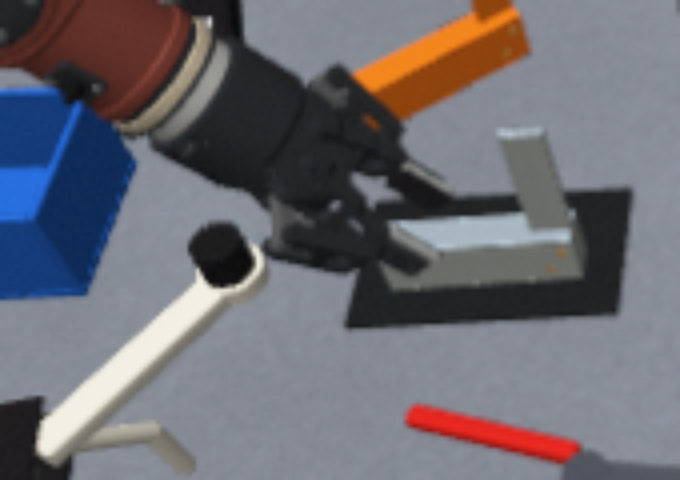

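The fingers straddle the stock at (410,240), and there is a gap to the drone pod (225,255). Last step down, then close.

```bash
python3 -m crank '[{"dx":-0.002,"dy":-0.001,"dz":0.003,"wx":0,"wy":0,"wz":0},{"dx":-0.001,"dy":0,"dz":0.0015,"wx":0,"wy":0,"wz":0},{"dx":0,"dy":0,"dz":0,"wx":0,"wy":0,"wz":0},{"dx":0,"dy":0,"dz":0,"wx":0,"wy":0,"wz":0}]'
python3 -m crank '[{"dx":0,"dy":0,"dz":0,"wx":0,"wy":0,"wz":0},{"dx":0,"dy":0,"dz":0,"wx":0,"wy":0,"wz":0},{"dx":0,"dy":0,"dz":0,"wx":0,"wy":0,"wz":0},{"dx":0,"dy":0,"dz":0,"wx":0,"wy":0,"wz":0},{"dx":0,"dy":0,"dz":0,"wx":0,"wy":0,"wz":0},{"dx":0,"dy":0,"dz":0,"wx":0,"wy":0,"wz":0},{"dx":0,"dy":0,"dz":0,"wx":0,"wy":0,"wz":0},{"dx":0,"dy":0,"dz":0,"wx":0,"wy":0,"wz":0}]' 1
python3 - <<'E'
from h import *
o=r.get_obs();print(o['eef_pos'].round(1),np.round(o['eef_rot'],3).tolist(),o['qpos'].round(1))
E
```

```text
t: 10.52
eef_pos: [603.6, -328.8, 18.3]
eef_rot: [[-0.015, 1.0, -0.01], [0.81, 0.018, 0.586], [0.586, 0.0, -0.81]]
force: [0.3, 0.2, -0.1]
gripper_width: 0.501
t: 11.18
eef_pos: [604.1, -329.3, 18.9]
eef_rot: [[-0.015, 1.0, -0.009], [0.811, 0.018, 0.585], [0.585, 0.001, -0.811]]
force: [0.6, -1.8, 2.6]
gripper_width: 0.257
[ 604.1 -329.3   18.9] [[-0.015, 1.0, -0.009], [0.811, 0.018, 0.585], [0.585, 0.001, -0.811]] [-45.8  47.3  70.5  23.7  89.9 -52.8]
```

```bash
python3 -m crank '[{"dx":0.006,"dy":0,"dz":-0.008,"wx":0,"wy":0,"wz":0},{"dx":0.0146,"dy":0,"dz":-0.0203,"wx":0,"wy":0,"wz":0},{"dx":0.0146,"dy":0,"dz":-0.0203,"wx":0,"wy":0,"wz":0},{"dx":0.0146,"dy":0,"dz":-0.0203,"wx":0,"wy":0,"wz":0},{"dx":0.0146,"dy":0,"dz":-0.0203,"wx":0,"wy":0,"wz":0},{"dx":0,"dy":0,"dz":0,"wx":0,"wy":0,"wz":0},{"dx":0,"dy":0,"dz":0,"wx":0,"wy":0,"wz":0}]'
cat >> h.py <<'E'
O=np.array([583.2,314.3,0]);H=hv(104.9);YY=np.array([-H[1],H[0],0])
RG=np.array([[-0.015,1.0,-0.009],[0.811,0.018,0.585],[0.585,0.001,-0.811]]);RG=Ro.from_matrix(RG).as_matrix()
RP=Ro.from_euler('z',104.9-91.1,degrees=True).as_matrix()@RG
def st():
    o=r.get_obs();p=o['eef_pos']-O;print('X',(p@H).round(1),'Y',(p@YY).round(1),'z',p[2].round(1),'F x,y,z chassis',np.round([o['force']@H,o['force']@YY,o['force'][2]],1),'M',o['moment'].round(2),'q',o['qpos'].round(1),'w',o['gripper_width'].round(3),'t',o['t'])
E
python3 - <<'E'
from h import *
st();P=O-237*H;P[2]=115;plan(P,RP,12)
E
```

```text
t: 11.77
eef_pos: [604.4, -329.9, 129.9]
eef_rot: [[-0.017, 1.0, -0.008], [0.812, 0.018, 0.583], [0.583, 0.003, -0.812]]
force: [-0.3, 0.4, -3.0]
gripper_width: 0.261Traceback (most recent call last):
  File "<stdin>", line 2, in <module>
  File "h.py", line 35, in st
    o=r.get_obs();p=o['eef_pos']-O;print('X',(p@H).round(1),'Y',(p@YY).round(1),'z',p[2].round(1),'F x,y,z chassis',np.round([o['force']@H,o['force']@YY,o['force'][2]],1),'M',o['moment'].round(2),'q',o['qpos'].round(1),'w',o['gripper_width'].round(3),'t',o['t'])
                                                                                                                                                                                                                               ^^^^^^^^^^^^^^^^^^^^^^^^
AttributeError: 'float' object has no attribute 'round'
```

```bash
sed -i "s/o\['gripper_width'\].round(3)/round(o['gripper_width'],3)/" h.py
python3 - <<'E'
from h import *
st();P=O-237*H;P[2]=115;plan(P,RP,12)
E
```

```text
X -628.0 Y 145.2 z 129.9 F x,y,z chassis [ 0.4  0.2 -3. ] M [-0.65 -0.01 -0.07] q [-45.8  40.1  69.3  23.8  97.4 -49.4] w 0.261 t 11.7667
N 12 d(m) [0.0268 0.0077 0.0209] w [ 0.0118  0.0002 -0.0162] | total tool mm [327.9  47.3 253.9] deg [  8.1   0.2 -11.1]
```

```bash
python3 -m crank '[{"dx":0.0268,"dy":0.0077,"dz":0.0209,"wx":0.0118,"wy":0,"wz":-0.0162},{"dx":0.0268,"dy":0.0077,"dz":0.0209,"wx":0.0118,"wy":0,"wz":-0.0162},{"dx":0.0268,"dy":0.0077,"dz":0.0209,"wx":0.0118,"wy":0,"wz":-0.0162},{"dx":0.0268,"dy":0.0077,"dz":0.0209,"wx":0.0118,"wy":0,"wz":-0.0162},{"dx":0.0268,"dy":0.0077,"dz":0.0209,"wx":0.0118,"wy":0,"wz":-0.0162},{"dx":0.0268,"dy":0.0077,"dz":0.0209,"wx":0.0118,"wy":0,"wz":-0.0162},{"dx":0.0268,"dy":0.0077,"dz":0.0209,"wx":0.0118,"wy":0,"wz":-0.0162},{"dx":0.0268,"dy":0.0077,"dz":0.0209,"wx":0.0118,"wy":0,"wz":-0.0162},{"dx":0.0268,"dy":0.0077,"dz":0.0209,"wx":0.0118,"wy":0,"wz":-0.0162},{"dx":0.0268,"dy":0.0077,"dz":0.0209,"wx":0.0118,"wy":0,"wz":-0.0162},{"dx":0.0268,"dy":0.0077,"dz":0.0209,"wx":0.0118,"wy":0,"wz":-0.0162},{"dx":0.0268,"dy":0.0077,"dz":0.0209,"wx":0.0118,"wy":0,"wz":-0.0162}]'
python3 -m crank '[{"dx":0,"dy":0,"dz":0,"wx":0,"wy":0,"wz":0},{"dx":0,"dy":0,"dz":0,"wx":0,"wy":0,"wz":0},{"dx":0,"dy":0,"dz":0,"wx":0,"wy":0,"wz":0}]'
python3 - <<'E'
from h import *
st();P=O-237*H;P[2]=24.5;plan(P,RP,5)
s=snap('scene');W=cloud(s);Z=W[...,2];X=(W-O)@H;Y=(W-O)@YY
cv2.imwrite('pics/s6.png',cv2.resize(s['image'][150:320,180:450],None,fx=2.9,fy=2.9)[...,::-1])
z0=r.get_obs()['eef_pos'][2]
b=(X>-215)&(X<-150)&(abs(Y)<30)&(Z>z0+45)&(Z<z0+150)
print(b.sum(),'blade X',np.percentile(X[b],[2,98]),'Y',np.percentile(Y[b],[2,50,98]),'top',np.percentile(Z[b],98)-z0)
E
```

```text
t: 12.77
eef_pos: [640.6, 87.9, 110.2]
eef_rot: [[-0.205, 0.966, -0.155], [0.783, 0.257, 0.566], [0.587, -0.006, -0.81]]
force: [0.4, -0.5, -4.3]
gripper_width: 0.258
t: 13.02
eef_pos: [641.2, 86.2, 111.2]
eef_rot: [[-0.205, 0.966, -0.154], [0.784, 0.257, 0.566], [0.586, -0.004, -0.81]]
force: [0.2, -0.5, -3.7]
gripper_width: 0.256
X -235.4 Y 2.6 z 111.2 F x,y,z chassis [-0.6 -0.1 -3.7] M [-0.64 -0.16  0.01] q [-14.1  30.   87.   31.   83.5 -38.2] w 0.256 t 13.0167
N 5 d(m) [-0.0104  0.0006  0.0139] w [-0.001  -0.0004 -0.0005] | total tool mm [-52.1   3.   69.2] deg [-0.3 -0.1 -0.1]
276 blade X [-195.60843424 -169.67947736] Y [-1.60336686  0.58760657  5.30738873] top 117.56862479950622
```

View pics/s6.png

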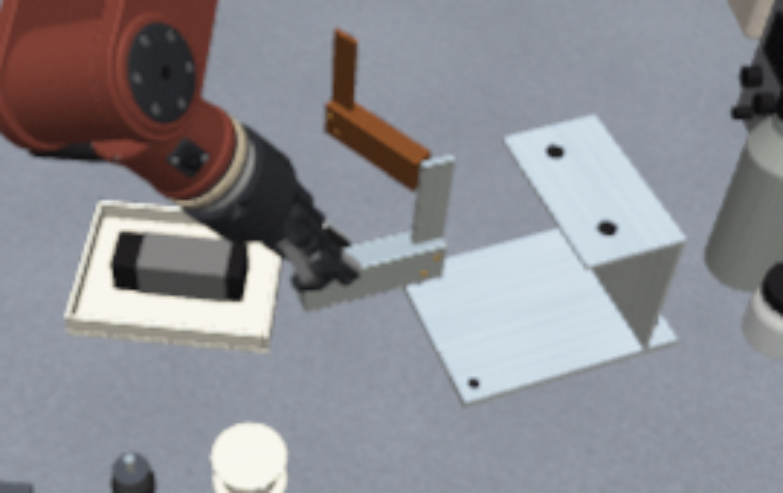

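The view shows the square held level and upright at (380,260) with its heel at the plate's front edge. Its blade edge is 66 mm ahead of the TCP, as expected. Now I lower it and slide it in.

```bash
python3 -m crank '[{"dx":-0.0104,"dy":0.0006,"dz":0.0139,"wx":0,"wy":0,"wz":0},{"dx":-0.0104,"dy":0.0006,"dz":0.0139,"wx":0,"wy":0,"wz":0},{"dx":-0.0104,"dy":0.0006,"dz":0.0139,"wx":0,"wy":0,"wz":0},{"dx":-0.0104,"dy":0.0006,"dz":0.0139,"wx":0,"wy":0,"wz":0},{"dx":-0.0084,"dy":0.0006,"dz":0.011,"wx":-0.004,"wy":-0.001,"wz":-0.002},{"dx":0,"dy":0,"dz":0,"wx":0,"wy":0,"wz":0},{"dx":0,"dy":0,"dz":0,"wx":0,"wy":0,"wz":0},{"dx":0,"dy":0,"dz":0,"wx":0,"wy":0,"wz":0},{"dx":0,"dy":0,"dz":0,"wx":0,"wy":0,"wz":0}]'
python3 - <<'E'
from h import *
st();P=O-75*H;P[2]=24;plan(P,RP,8)
E
```

```text
t: 13.82
eef_pos: [647.6, 85.2, 31.9]
eef_rot: [[-0.211, 0.967, -0.144], [0.784, 0.255, 0.567], [0.585, 0.007, -0.811]]
force: [0.1, 0.3, -1.7]
gripper_width: 0.258
X -237.9 Y -3.3 z 31.9 F x,y,z chassis [ 0.3 -0.2 -1.7] M [-0.64 -0.14  0.03] q [-14.1  36.3  87.4  31.8  77.4 -42. ] w 0.258 t 13.8167
N 8 d(m) [ 0.0159 -0.0005  0.0127] w [0.0006 0.0001 0.0003] | total tool mm [127.6  -3.7 101.6] deg [0.3 0.  0.2]
```

```bash
python3 -m crank '[{"dx":-0.002,"dy":-0.002,"dz":0.003,"wx":0.002,"wy":0,"wz":0},{"dx":-0.002,"dy":-0.002,"dz":0.002,"wx":0,"wy":0,"wz":0},{"dx":0,"dy":0,"dz":0,"wx":0,"wy":0,"wz":0},{"dx":0,"dy":0,"dz":0,"wx":0,"wy":0,"wz":0},{"dx":0,"dy":0,"dz":0,"wx":0,"wy":0,"wz":0}]'
python3 - <<'E'
from h import *
st();P=O-75*H;P[2]=24;plan(P,RP,8)
E
```

```text
t: 14.23
eef_pos: [642.6, 84.0, 24.3]
eef_rot: [[-0.209, 0.967, -0.148], [0.783, 0.256, 0.566], [0.585, 0.003, -0.811]]
force: [0.6, 0.5, -2.2]
gripper_width: 0.257
X -237.8 Y 1.9 z 24.3 F x,y,z chassis [ 0.3 -0.7 -2.2] M [-0.65 -0.2   0.04] q [-14.3  36.6  87.9  31.7  76.9 -42.5] w 0.257 t 14.2333
N 8 d(m) [0.0165 0.0002 0.0119] w [ 0.0001 -0.      0.0002] | total tool mm [131.8   1.7  95.6] deg [ 0.1 -0.   0.1]
```

```bash
python3 -m crank '[{"dx":0.0165,"dy":0.0002,"dz":0.0119,"wx":0,"wy":0,"wz":0},{"dx":0.0165,"dy":0.0002,"dz":0.0119,"wx":0,"wy":0,"wz":0},{"dx":0.0165,"dy":0.0002,"dz":0.0119,"wx":0,"wy":0,"wz":0},{"dx":0.0165,"dy":0.0002,"dz":0.0119,"wx":0,"wy":0,"wz":0},{"dx":0.0165,"dy":0.0002,"dz":0.0119,"wx":0,"wy":0,"wz":0},{"dx":0,"dy":0,"dz":0,"wx":0,"wy":0,"wz":0},{"dx":0,"dy":0,"dz":0,"wx":0,"wy":0,"wz":0}]'
python3 - <<'E'
from h import *
st();P=O-75*H;P[2]=23.5;plan(P,RP,5)
E
```

```text
t: 14.82
eef_pos: [616.8, 183.6, 24.2]
eef_rot: [[-0.211, 0.966, -0.149], [0.783, 0.258, 0.566], [0.585, 0.002, -0.811]]
force: [-0.1, 0.7, -3.3]
gripper_width: 0.261
X -134.9 Y 1.1 z 24.2 F x,y,z chassis [ 0.7 -0.1 -3.3] M [-0.65 -0.15  0.03] q [ -6.4  33.4  93.   35.1  71.8 -38.1] w 0.261 t 14.8167
N 5 d(m) [0.0096 0.0002 0.0071] w [-0.0001 -0.      0.0006] | total tool mm [48.2  1.2 35.7] deg [-0.  -0.   0.2]
```

```bash
python3 -m crank '[{"dx":0.0096,"dy":0.0002,"dz":0.0071,"wx":0,"wy":0,"wz":0},{"dx":0.0096,"dy":0.0002,"dz":0.0071,"wx":0,"wy":0,"wz":0},{"dx":0.0096,"dy":0.0002,"dz":0.0071,"wx":0,"wy":0,"wz":0},{"dx":0.0096,"dy":0.0002,"dz":0.0071,"wx":0,"wy":0,"wz":0},{"dx":0.0096,"dy":0.0002,"dz":0.0071,"wx":0,"wy":0,"wz":0},{"dx":0,"dy":0,"dz":0,"wx":0,"wy":0,"wz":0},{"dx":0,"dy":0,"dz":0,"wx":0,"wy":0,"wz":0},{"dx":0,"dy":0,"dz":0,"wx":0,"wy":0,"wz":0}]'
python3 - <<'E'
from h import *
st();P=O-75*H;P[2]=20.5;plan(P,RP,4)
E
```

```text
t: 15.48
eef_pos: [603.2, 240.5, 23.4]
eef_rot: [[-0.21, 0.966, -0.148], [0.784, 0.257, 0.566], [0.585, 0.003, -0.811]]
force: [-0.2, -0.5, -3.1]
gripper_width: 0.259
X -76.4 Y -0.3 z 23.4 F x,y,z chassis [-0.4  0.3 -3.1] M [-0.65 -0.11  0.01] q [ -1.5  32.4  94.8  37.   68.8 -35.1] w 0.259 t 15.4833
N 4 d(m) [-0.0001 -0.0001  0.0008] w [0.0002 0.0001 0.0004] | total tool mm [-0.6 -0.3  3.2] deg [0.  0.  0.1]
```

```bash
python3 -m crank '[{"dx":-0.0006,"dy":0,"dz":0.0008,"wx":0,"wy":0,"wz":0},{"dx":-0.0006,"dy":0,"dz":0.0008,"wx":0,"wy":0,"wz":0},{"dx":0,"dy":0,"dz":0,"wx":0,"wy":0,"wz":0},{"dx":0,"dy":0,"dz":0,"wx":0,"wy":0,"wz":0}]'
python3 -m crank '[{"dx":-0.0006,"dy":0,"dz":0.0008,"wx":0,"wy":0,"wz":0},{"dx":0,"dy":0,"dz":0,"wx":0,"wy":0,"wz":0},{"dx":0,"dy":0,"dz":0,"wx":0,"wy":0,"wz":0}]'
python3 -m crank '[{"dx":-0.0006,"dy":0,"dz":0.0008,"wx":0,"wy":0,"wz":0},{"dx":0,"dy":0,"dz":0,"wx":0,"wy":0,"wz":0},{"dx":0,"dy":0,"dz":0,"wx":0,"wy":0,"wz":0}]'
python3 - <<'E'
from h import *
st()
E
```

```text
t: 15.82
eef_pos: [603.6, 240.0, 21.6]
eef_rot: [[-0.209, 0.967, -0.147], [0.784, 0.255, 0.566], [0.585, 0.003, -0.811]]
force: [0.2, -0.5, -1.4]
gripper_width: 0.252
t: 16.07
eef_pos: [603.7, 240.2, 20.9]
eef_rot: [[-0.209, 0.967, -0.147], [0.783, 0.256, 0.566], [0.585, 0.003, -0.811]]
force: [0.3, -1.9, -1.3]
gripper_width: 0.258
t: 16.32
eef_pos: [603.8, 240.3, 20.8]
eef_rot: [[-0.21, 0.967, -0.147], [0.783, 0.256, 0.567], [0.586, 0.004, -0.811]]
force: [-1.0, -4.5, 5.6]
gripper_width: 0.26
X -76.9 Y -0.9 z 20.8 F x,y,z chassis [-4.1  2.1  5.6] M [-0.38  0.34  0.25] q [ -1.5  32.7  94.7  37.2  68.7 -35.4] w 0.26 t 16.3167
```

```bash
python3 -m crank '[{"dx":0.0016,"dy":0,"dz":0.0012,"wx":0,"wy":0,"wz":0},{"dx":0.0016,"dy":0,"dz":0.0012,"wx":0,"wy":0,"wz":0},{"dx":0.0016,"dy":0,"dz":0.0012,"wx":0,"wy":0,"wz":0},{"dx":0.0008,"dy":0,"dz":0.0006,"wx":0,"wy":0,"wz":0},{"dx":0,"dy":0,"dz":0,"wx":0,"wy":0,"wz":0},{"dx":0,"dy":0,"dz":0,"wx":0,"wy":0,"wz":0}]'
python3 - <<'E'
from h import *
st()
E
python3 -m crank '[{"dx":0.0008,"dy":0,"dz":0.0006,"wx":0,"wy":0,"wz":0},{"dx":0.0008,"dy":0,"dz":0.0006,"wx":0,"wy":0,"wz":0},{"dx":0,"dy":0,"dz":0,"wx":0,"wy":0,"wz":0},{"dx":0,"dy":0,"dz":0,"wx":0,"wy":0,"wz":0}]'
python3 - <<'E'
from h import *
st()
E
```

```text
t: 16.82
eef_pos: [603.3, 246.8, 20.8]
eef_rot: [[-0.211, 0.967, -0.144], [0.784, 0.255, 0.566], [0.584, 0.006, -0.811]]
force: [0.6, -5.6, 5.9]
gripper_width: 0.256
X -70.4 Y -2.1 z 20.8 F x,y,z chassis [-5.6  0.9  5.9] M [-0.42  0.02  0.09] q [ -1.   32.6  94.9  37.4  68.2 -35. ] w 0.256 t 16.8167
t: 17.15
eef_pos: [603.0, 248.6, 20.8]
eef_rot: [[-0.211, 0.967, -0.144], [0.784, 0.255, 0.566], [0.584, 0.006, -0.812]]
force: [1.3, -5.1, 5.8]
gripper_width: 0.257
X -68.6 Y -2.2 z 20.8 F x,y,z chassis [-5.2  0.1  5.8] M [-0.47 -0.01  0.06] q [ -0.8  32.5  94.9  37.5  68.1 -34.9] w 0.257 t 17.15
```

```bash
python3 -m crank '[{"dx":0.0008,"dy":0,"dz":0.0006,"wx":0,"wy":0,"wz":0},{"dx":0,"dy":0,"dz":0,"wx":0,"wy":0,"wz":0},{"dx":0,"dy":0,"dz":0,"wx":0,"wy":0,"wz":0}]' | grep force
python3 -m crank '[{"dx":0.0008,"dy":0,"dz":0.0006,"wx":0,"wy":0,"wz":0},{"dx":0,"dy":0,"dz":0,"wx":0,"wy":0,"wz":0},{"dx":0,"dy":0,"dz":0,"wx":0,"wy":0,"wz":0}]' | grep force
python3 - <<'E'
from h import *
st()
E
```

```text
force: [1.1, -5.2, 5.6]
force: [2.3, -5.8, 6.1]
X -66.7 Y -2.3 z 20.8 F x,y,z chassis [-6.2 -0.7  6.1] M [-0.47 -0.08  0.02] q [ -0.6  32.5  95.   37.5  68.  -34.8] w 0.259 t 17.65
```

```bash
python3 -m crank '[{"dx":0.0008,"dy":0,"dz":0.0006,"wx":0,"wy":0,"wz":0},{"dx":0,"dy":0,"dz":0,"wx":0,"wy":0,"wz":0},{"dx":0,"dy":0,"dz":0,"wx":0,"wy":0,"wz":0}]' | grep force
python3 -m crank '[{"dx":0.0008,"dy":0,"dz":0.0006,"wx":0,"wy":0,"wz":0},{"dx":0,"dy":0,"dz":0,"wx":0,"wy":0,"wz":0},{"dx":0,"dy":0,"dz":0,"wx":0,"wy":0,"wz":0}]' | grep force
python3 - <<'E'
from h import *
st()
E
```

```text
force: [1.3, -4.5, 6.6]
force: [2.4, -8.1, 6.7]
X -65.5 Y -2.3 z 20.7 F x,y,z chassis [-8.5 -0.2  6.7] M [-0.76  0.04  0.11] q [ -0.5  32.5  95.   37.5  67.9 -34.7] w 0.264 t 18.15
```

```bash
python3 -m crank '[{"dx":0.0004,"dy":0,"dz":0.0003,"wx":0,"wy":0,"wz":0},{"dx":0,"dy":0,"dz":0,"wx":0,"wy":0,"wz":0},{"dx":0,"dy":0,"dz":0,"wx":0,"wy":0,"wz":0}]' | grep force
python3 -m crank '[{"dx":0.0004,"dy":0,"dz":0.0003,"wx":0,"wy":0,"wz":0},{"dx":0,"dy":0,"dz":0,"wx":0,"wy":0,"wz":0},{"dx":0,"dy":0,"dz":0,"wx":0,"wy":0,"wz":0}]' | grep force
python3 - <<'E'
from h import *
st();print(np.round(r.get_obs()['eef_rot'],3).tolist())
E
```

```text
force: [1.4, -9.0, 6.8]
force: [1.6, -10.5, 8.4]
X -65.5 Y -2.4 z 20.7 F x,y,z chassis [-10.6   1.1   8.4] M [-1.01  0.04  0.22] q [ -0.5  32.4  95.   37.4  67.8 -34.7] w 0.26 t 18.65
[[-0.211, 0.967, -0.143], [0.785, 0.255, 0.564], [0.582, 0.007, -0.813]]
```

```bash
python3 -m crank '[{"dx":0,"dy":0,"dz":0.0010,"wx":0,"wy":0.0,"wz":0},{"dx":0,"dy":0,"dz":0,"wx":0,"wy":0,"wz":0},{"dx":0,"dy":0,"dz":0,"wx":0,"wy":0,"wz":0},{"dx":0,"dy":0,"dz":0,"wx":0,"wy":0,"wz":0},{"dx":0,"dy":0,"dz":0,"wx":0,"wy":0,"wz":0},{"dx":0,"dy":0,"dz":0,"wx":0,"wy":0,"wz":0}]'
python3 - <<'E'
from h import *
st()
W=None;xs=[]
s=snap('wrist');W=cloud(s);Z=W[...,2];X=(W-O)@H;Y=(W-O)@YY
cv2.imwrite('pics/w7.png',s['image'][...,::-1])
t=(X>-110)&(X<-30)&(abs(Y)<14)&(Z>42)&(Z<54)
A=np.c_[X[t],Z[t]];print(len(A),np.polyfit(A[:,0],A[:,1],1),np.median(A[:,1]))
b=(X>-45)&(X<8)&(abs(Y)<12)&(Z>60)&(Z<142);print(b.sum())
for z in range(60,140,10):
    q=b&(Z>=z)&(Z<z+10)&(abs(Y+2)<3); 
    if q.sum()>3: print(z,q.sum(),np.percentile(X[q],[5,50]).round(1))
E
```

```text
t: 19.15
eef_pos: [602.4, 251.6, 20.7]
eef_rot: [[-0.212, 0.967, -0.143], [0.785, 0.256, 0.564], [0.582, 0.007, -0.813]]
force: [-0.8, -13.9, 11.1]
gripper_width: 0.258
X -65.5 Y -2.5 z 20.7 F x,y,z chassis [-13.2   4.3  11.1] M [-1.13  0.35  0.39] q [ -0.5  32.5  95.   37.4  67.8 -34.7] w 0.258 t 19.15
4801 [-1.37677260e-03  4.95434619e+01] 49.63535660697984
0
```

View pics/w7.png

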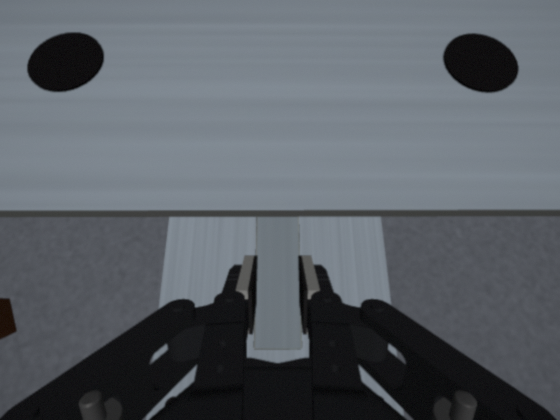

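Wrist view: the stock (277,280) is centred on the plate, parallel to it and under the flange. Its top measures level to 0.1° and the push is about 13 N with TCP motion stopped. Holding 1.75 s, then backing off.

```bash
Z='unused'; python3 -m crank '[{"dx":0,"dy":0,"dz":0,"wx":0,"wy":0,"wz":0},{"dx":0,"dy":0,"dz":0,"wx":0,"wy":0,"wz":0},{"dx":0,"dy":0,"dz":0,"wx":0,"wy":0,"wz":0},{"dx":0,"dy":0,"dz":0,"wx":0,"wy":0,"wz":0},{"dx":0,"dy":0,"dz":0,"wx":0,"wy":0,"wz":0},{"dx":0,"dy":0,"dz":0,"wx":0,"wy":0,"wz":0},{"dx":0,"dy":0,"dz":0,"wx":0,"wy":0,"wz":0},{"dx":0,"dy":0,"dz":0,"wx":0,"wy":0,"wz":0},{"dx":0,"dy":0,"dz":0,"wx":0,"wy":0,"wz":0},{"dx":0,"dy":0,"dz":0,"wx":0,"wy":0,"wz":0},{"dx":0,"dy":0,"dz":0,"wx":0,"wy":0,"wz":0},{"dx":0,"dy":0,"dz":0,"wx":0,"wy":0,"wz":0}]'
python3 -m crank '[{"dx":0,"dy":0,"dz":0,"wx":0,"wy":0,"wz":0},{"dx":0,"dy":0,"dz":0,"wx":0,"wy":0,"wz":0},{"dx":0,"dy":0,"dz":0,"wx":0,"wy":0,"wz":0},{"dx":0,"dy":0,"dz":0,"wx":0,"wy":0,"wz":0},{"dx":0,"dy":0,"dz":0,"wx":0,"wy":0,"wz":0},{"dx":0,"dy":0,"dz":0,"wx":0,"wy":0,"wz":0},{"dx":0,"dy":0,"dz":0,"wx":0,"wy":0,"wz":0},{"dx":0,"dy":0,"dz":0,"wx":0,"wy":0,"wz":0},{"dx":0,"dy":0,"dz":0,"wx":0,"wy":0,"wz":0}]'
python3 -m crank '[{"dx":-0.0016,"dy":0,"dz":-0.0012,"wx":0,"wy":0,"wz":0},{"dx":-0.0024,"dy":0,"dz":-0.0018,"wx":0,"wy":0,"wz":0},{"dx":-0.0024,"dy":0,"dz":-0.0018,"wx":0,"wy":0,"wz":0},{"dx":0.0012,"dy":0,"dz":-0.0016,"wx":0,"wy":0,"wz":0},{"dx":0.0012,"dy":0,"dz":-0.0016,"wx":0,"wy":0,"wz":0},{"dx":0,"dy":0,"dz":0,"wx":0,"wy":0,"wz":0},{"dx":0,"dy":0,"dz":0,"wx":0,"wy":0,"wz":0}]'
python3 - <<'E'
from h import *
st();P=O-150*H;P[2]=24;plan(P,RP,6)
E
```

```text
t: 20.2
eef_pos: [602.4, 251.6, 20.7]
eef_rot: [[-0.212, 0.967, -0.143], [0.785, 0.256, 0.564], [0.582, 0.007, -0.813]]
force: [-0.5, -13.9, 10.4]
gripper_width: 0.257
t: 20.95
eef_pos: [602.4, 251.6, 20.7]
eef_rot: [[-0.212, 0.967, -0.143], [0.785, 0.256, 0.564], [0.582, 0.007, -0.813]]
force: [-0.6, -14.0, 9.6]
gripper_width: 0.257
t: 21.53
eef_pos: [600.4, 246.7, 21.3]
eef_rot: [[-0.209, 0.966, -0.149], [0.784, 0.257, 0.565], [0.584, 0.001, -0.811]]
force: [-0.4, 0.1, -1.5]
gripper_width: 0.254
X -69.8 Y 0.8 z 21.3 F x,y,z chassis [ 0.2  0.4 -1.5] M [-0.5  -0.17 -0.05] q [ -0.9  32.4  95.1  37.2  68.4 -34.8] w 0.254 t 21.5333
N 6 d(m) [-0.0106  0.0001 -0.0082] w [-0.0002  0.0001  0.0001] | total tool mm [-63.5   0.8 -49.1] deg [-0.1  0.   0. ]
```

```bash
python3 -m crank '[{"dx":0.0012,"dy":0,"dz":-0.0016,"wx":0,"wy":0,"wz":0},{"dx":-0.008,"dy":0,"dz":-0.0062,"wx":0,"wy":0,"wz":0},{"dx":-0.016,"dy":0,"dz":-0.0118,"wx":0,"wy":0,"wz":0},{"dx":-0.016,"dy":0,"dz":-0.0118,"wx":0,"wy":0,"wz":0},{"dx":-0.016,"dy":0,"dz":-0.0118,"wx":0,"wy":0,"wz":0},{"dx":-0.016,"dy":0,"dz":-0.0118,"wx":0,"wy":0,"wz":0},{"dx":-0.016,"dy":0,"dz":-0.0118,"wx":0,"wy":0,"wz":0},{"dx":-0.016,"dy":0,"dz":-0.0118,"wx":0,"wy":0,"wz":0},{"dx":-0.016,"dy":0,"dz":-0.0118,"wx":0,"wy":0,"wz":0},{"dx":0,"dy":0,"dz":0,"wx":0,"wy":0,"wz":0}]'
python3 -m crank '[{"dx":0.0146,"dy":0,"dz":-0.0203,"wx":0,"wy":0,"wz":0},{"dx":0.0146,"dy":0,"dz":-0.0203,"wx":0,"wy":0,"wz":0},{"dx":0.0146,"dy":0,"dz":-0.0203,"wx":0,"wy":0,"wz":0},{"dx":0.0146,"dy":0,"dz":-0.0203,"wx":0,"wy":0,"wz":0},{"dx":0,"dy":0,"dz":0,"wx":0,"wy":0,"wz":0},{"dx":0,"dy":0,"dz":0,"wx":0,"wy":0,"wz":0}]'
python3 - <<'E'
from h import *
st();P=np.array([602,-329,125.]);plan(P,RG,12)
E
```

```text
t: 22.37
eef_pos: [641.7, 97.4, 25.8]
eef_rot: [[-0.207, 0.968, -0.144], [0.786, 0.252, 0.564], [0.582, 0.004, -0.813]]
force: [0.6, 0.1, -2.3]
gripper_width: 0.256
t: 22.87
eef_pos: [640.8, 101.7, 127.6]
eef_rot: [[-0.212, 0.967, -0.144], [0.784, 0.256, 0.565], [0.583, 0.006, -0.813]]
force: [-1.6, 0.2, -3.0]
gripper_width: 0.259
X -220.2 Y -1.0 z 127.6 F x,y,z chassis [ 0.6  1.5 -3. ] M [-0.67 -0.18  0.  ] q [-12.9  28.2  87.6  31.5  83.5 -36.9] w 0.259 t 22.8667
N 12 d(m) [-0.0286 -0.0085 -0.0204] w [-0.0114  0.0001  0.0166] | total tool mm [-331.2 -147.9 -235.5] deg [-7.8  0.1 11.4]
```

```bash
python3 -m crank '[{"dx":-0.0286,"dy":-0.0085,"dz":-0.0204,"wx":-0.0114,"wy":0,"wz":0.0166},{"dx":-0.0286,"dy":-0.0085,"dz":-0.0204,"wx":-0.0114,"wy":0,"wz":0.0166},{"dx":-0.0286,"dy":-0.0085,"dz":-0.0204,"wx":-0.0114,"wy":0,"wz":0.0166},{"dx":-0.0286,"dy":-0.0085,"dz":-0.0204,"wx":-0.0114,"wy":0,"wz":0.0166},{"dx":-0.0286,"dy":-0.0085,"dz":-0.0204,"wx":-0.0114,"wy":0,"wz":0.0166},{"dx":-0.0286,"dy":-0.0085,"dz":-0.0204,"wx":-0.0114,"wy":0,"wz":0.0166},{"dx":-0.0286,"dy":-0.0085,"dz":-0.0204,"wx":-0.0114,"wy":0,"wz":0.0166},{"dx":-0.0286,"dy":-0.0085,"dz":-0.0204,"wx":-0.0114,"wy":0,"wz":0.0166},{"dx":-0.0286,"dy":-0.0085,"dz":-0.0204,"wx":-0.0114,"wy":0,"wz":0.0166},{"dx":-0.0286,"dy":-0.0085,"dz":-0.0204,"wx":-0.0114,"wy":0,"wz":0.0166},{"dx":-0.0286,"dy":-0.0085,"dz":-0.0204,"wx":-0.0114,"wy":0,"wz":0.0166},{"dx":-0.0286,"dy":-0.0085,"dz":-0.0204,"wx":-0.0114,"wy":0,"wz":0.0166}]' >/dev/null
python3 -m crank '[{"dx":0,"dy":0,"dz":0,"wx":0,"wy":0,"wz":0},{"dx":0,"dy":0,"dz":0,"wx":0,"wy":0,"wz":0},{"dx":0,"dy":0,"dz":0,"wx":0,"wy":0,"wz":0}]'
python3 - <<'E'
from h import *
P=np.array([600,-327.5,30.]);plan(P,RG,7)
E
```

```text
t: 24.12
eef_pos: [599.8, -327.7, 121.1]
eef_rot: [[-0.01, 1.0, -0.015], [0.809, 0.017, 0.588], [0.588, -0.006, -0.809]]
force: [-0.2, 1.2, -4.4]
gripper_width: 0.261
N 7 d(m) [-0.0076  0.0001  0.0106] w [-0.0008 -0.0005 -0.0007] | total tool mm [-53.4   0.7  73.8] deg [-0.3 -0.2 -0.3]
```

```bash
python3 -m crank '[{"dx":-0.0076,"dy":0,"dz":0.0106,"wx":-0.0008,"wy":-0.0005,"wz":-0.0007},{"dx":-0.0076,"dy":0,"dz":0.0106,"wx":-0.0008,"wy":-0.0005,"wz":-0.0007},{"dx":-0.0076,"dy":0,"dz":0.0106,"wx":-0.0008,"wy":-0.0005,"wz":-0.0007},{"dx":-0.0076,"dy":0,"dz":0.0106,"wx":-0.0008,"wy":-0.0005,"wz":-0.0007},{"dx":-0.0076,"dy":0,"dz":0.0106,"wx":-0.0008,"wy":-0.0005,"wz":-0.0007},{"dx":-0.0076,"dy":0,"dz":0.0106,"wx":-0.0008,"wy":-0.0005,"wz":-0.0007},{"dx":-0.0076,"dy":0,"dz":0.0106,"wx":-0.0008,"wy":-0.0005,"wz":-0.0007},{"dx":0,"dy":0,"dz":0,"wx":0,"wy":0,"wz":0},{"dx":0,"dy":0,"dz":0,"wx":0,"wy":0,"wz":0},{"dx":0,"dy":0,"dz":0,"wx":0,"wy":0,"wz":0}]'
python3 - <<'E'
from h import *
P=np.array([600,-327.5,20.]);plan(P,RG,5)
E
```

```text
t: 24.95
eef_pos: [601.4, -328.7, 33.1]
eef_rot: [[-0.018, 1.0, -0.006], [0.813, 0.018, 0.582], [0.582, 0.005, -0.813]]
force: [0.5, -1.0, -1.8]
gripper_width: 0.258
N 5 d(m) [-0.0013 -0.0003  0.0023] w [0.0006 0.0007 0.0005] | total tool mm [-6.7 -1.4 11.3] deg [0.2 0.2 0.1]
```

```bash
python3 -m crank '[{"dx":-0.0015,"dy":-0.0003,"dz":0.0023,"wx":0,"wy":0.0007,"wz":0},{"dx":-0.0015,"dy":-0.0003,"dz":0.0023,"wx":0,"wy":0.0007,"wz":0},{"dx":-0.0015,"dy":-0.0003,"dz":0.0023,"wx":0,"wy":0.0007,"wz":0},{"dx":-0.001,"dy":0,"dz":0.0015,"wx":0,"wy":0.0007,"wz":0},{"dx":0,"dy":0,"dz":0,"wx":0,"wy":0,"wz":0},{"dx":0,"dy":0,"dz":0,"wx":0,"wy":0,"wz":0},{"dx":0,"dy":0,"dz":0,"wx":0,"wy":0,"wz":0}]'
python3 -m crank '[{"dx":-0.0006,"dy":0,"dz":0.0008,"wx":0,"wy":0,"wz":0},{"dx":0,"dy":0,"dz":0,"wx":0,"wy":0,"wz":0},{"dx":0,"dy":0,"dz":0,"wx":0,"wy":0,"wz":0}]'
```

```text
t: 25.53
eef_pos: [600.2, -328.0, 22.7]
eef_rot: [[-0.017, 1.0, -0.007], [0.811, 0.018, 0.585], [0.585, 0.004, -0.811]]
force: [0.6, 0.3, -2.8]
gripper_width: 0.254
t: 25.78
eef_pos: [600.2, -328.0, 21.7]
eef_rot: [[-0.017, 1.0, -0.007], [0.811, 0.018, 0.585], [0.585, 0.004, -0.811]]
force: [-0.4, -0.6, -2.8]
gripper_width: 0.256
```

```bash
python3 -m crank '[{"dx":-0.0006,"dy":0,"dz":0.0008,"wx":0,"wy":0,"wz":0},{"dx":-0.0006,"dy":0,"dz":0.0008,"wx":0,"wy":0,"wz":0},{"dx":0,"dy":0,"dz":0,"wx":0,"wy":0,"wz":0},{"dx":0,"dy":0,"dz":0,"wx":0,"wy":0,"wz":0}]'
python3 -m crank '[{"dx":-0.0006,"dy":0,"dz":0.0008,"wx":0,"wy":0,"wz":0},{"dx":0,"dy":0,"dz":0,"wx":0,"wy":0,"wz":0},{"dx":0,"dy":0,"dz":0,"wx":0,"wy":0,"wz":0}]'
```

```text
t: 26.12
eef_pos: [600.2, -328.0, 19.7]
eef_rot: [[-0.017, 1.0, -0.007], [0.811, 0.018, 0.585], [0.585, 0.004, -0.811]]
force: [0.3, 0.4, -2.2]
gripper_width: 0.259
t: 26.37
eef_pos: [600.3, -328.2, 19.0]
eef_rot: [[-0.018, 1.0, -0.007], [0.811, 0.018, 0.584], [0.585, 0.005, -0.811]]
force: [0.1, -0.5, -1.0]
gripper_width: 0.258
```

```bash
python3 -m crank '[{"dx":-0.0003,"dy":0,"dz":0.0004,"wx":0,"wy":0,"wz":0},{"dx":0,"dy":0,"dz":0,"wx":0,"wy":0,"wz":0},{"dx":0,"dy":0,"dz":0,"wx":0,"wy":0,"wz":0}]'
python3 -m crank '[{"dx":0,"dy":0,"dz":0,"wx":0,"wy":0,"wz":0},{"dx":0,"dy":0,"dz":0,"wx":0,"wy":0,"wz":0},{"dx":0,"dy":0,"dz":0,"wx":0,"wy":0,"wz":0},{"dx":0,"dy":0,"dz":0,"wx":0,"wy":0,"wz":0},{"dx":0,"dy":0,"dz":0,"wx":0,"wy":0,"wz":0},{"dx":0.003,"dy":0,"dz":-0.004,"wx":0,"wy":0,"wz":0},{"dx":0.006,"dy":0,"dz":-0.008,"wx":0,"wy":0,"wz":0},{"dx":0.009,"dy":0,"dz":-0.0125,"wx":0,"wy":0,"wz":0},{"dx":0.012,"dy":0,"dz":-0.0165,"wx":0,"wy":0,"wz":0}]' 0
python3 -m crank '[{"dx":0.0146,"dy":0,"dz":-0.0203,"wx":0,"wy":0,"wz":0},{"dx":0.0146,"dy":0,"dz":-0.0203,"wx":0,"wy":0,"wz":0},{"dx":0.0146,"dy":0,"dz":-0.0203,"wx":0,"wy":0,"wz":0},{"dx":0.012,"dy":0,"dz":-0.03,"wx":0,"wy":0,"wz":0},{"dx":0.012,"dy":0,"dz":-0.03,"wx":0,"wy":0,"wz":0},{"dx":0.012,"dy":0,"dz":-0.03,"wx":0,"wy":0,"wz":0},{"dx":0,"dy":0,"dz":0,"wx":0,"wy":0,"wz":0},{"dx":0,"dy":0,"dz":0,"wx":0,"wy":0,"wz":0},{"dx":0,"dy":0,"dz":0,"wx":0,"wy":0,"wz":0}]'
python3 - <<'E'
from h import *
s=snap('scene');W=cloud(s);im=s['image'];cv2.imwrite('pics/s8.png',im[...,::-1])
Z=W[...,2];g=im.astype(int).sum(-1)
w=snap('wrist');cv2.imwrite('pics/w8.png',w['image'][...,::-1]);V=cloud(w)
for W in (W,V):
    t=(abs(W[...,0]-602)<40)&(abs(W[...,1]+322)<80)&(W[...,2]>39)&(W[...,2]<54);A=W[t]
    c,sz,a=cv2.minAreaRect(A[:,:2].astype(np.float32));print(np.round(c,1),np.round(sz,1),round(a,1),np.median(A[:,2]).round(1))
    b=(abs(W[...,0]-602)<30)&(abs(W[...,1]+275)<30)&(W[...,2]>100);B=W[b];print('tip',B[:,2].max() if len(B) else 0)
E
```

```text
t: 26.62
eef_pos: [600.3, -328.3, 18.9]
eef_rot: [[-0.018, 1.0, -0.007], [0.811, 0.018, 0.585], [0.585, 0.005, -0.811]]
force: [-0.5, -0.1, 0.9]
gripper_width: 0.256
t: 27.37
eef_pos: [599.4, -327.1, 69.5]
eef_rot: [[-0.016, 1.0, -0.008], [0.81, 0.018, 0.586], [0.586, 0.003, -0.81]]
force: [-0.8, 0.1, 0.8]
gripper_width: 0.499
t: 28.12
eef_pos: [599.8, -351.4, 239.8]
eef_rot: [[-0.018, 1.0, -0.006], [0.812, 0.018, 0.583], [0.583, 0.006, -0.813]]
force: [0.1, -0.6, 1.5]
gripper_width: 0.501
[ 600.5 -320.8] [ 28.6 121.2] 1.2 46.1
tip 138.16487955644786
[ 600.1 -323.6] [ 24.9 118.6] 1.3 47.6
tip 139.24762069682959
```

View pics/s8.png

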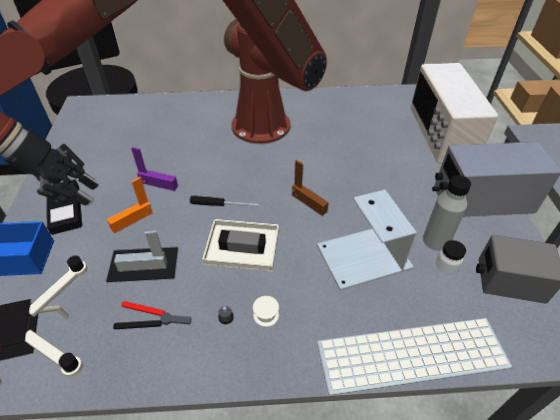

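All is in place: the square is upright on the mat at (140,262), the pack is flat in the tray at (242,240), the bystanders have not moved, and the gripper is clear. Handing in.

```bash
python3 -c "
from station import r
print(r.finish_job())"
```

```text
the job is handed in; nothing more can be done
None
```

The job is done and handed in at about 28 s of the 67 s allowed.

- **Battery pack:** I lifted it out of the chassis with the gripper tilted 42° to clear the flange. It lies flat in the white tray, seen in the last picture.
- **Square against the panel:** I slid the square in on the floor plate, about 2 mm off the panel's centre line by TCP position. I pressed the blade against the panel for over 1.75 s with a steady push of about 13–14 N, roughly 5 N of which was sliding friction. The stock's top measured level to within 0.1°.
- **Blade contact:** No camera could see the blade edge, so "no gaps" rests on the TCP stopping, the force and moment readings, and that level measurement.
- **Square back on the mat:** It stands upright at about (600, -322) with its blade tip at about 138 mm. Its measured outline lies inside the mat's.
- **Bystanders:** They look unmoved in the last picture. The tightest spot was a drone leg beside the mat, which by calculation cleared the gripper by about 6 mm. No contact force showed in the readings there.

No check failed. The camera depth readings came out 1–2 mm high, which is within the calibration.

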